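Find where the tube carousel rubs and take it out of use

ROBOT

A 6-joint arm with a two-finger parallel gripper is mounted at the origin on the work surface; the furniture and walls round the work are solid. World frame = base frame: x ahead of the robot, y to its left, z up, the work surface at z = 0. Lengths are in mm, angles in rad, forces in N, time in s.
With the tool pointing down it reaches from about 400 to 925 mm from the base axis. Payload 12.5 kg.
Tool frame: the origin (TCP) lies midway between the tips of the shut fingers; the grasp point (between the pads) lies 19 mm behind it; x points along the fingers, y is the direction in which the jaws open and shut, and the axes are right-handed (so a half turn about x gives the same grasp; the last joint's range is limited). The gripper opens to 95 mm and grips with 3 to 60 N. Pads are 20 mm wide; open, the fingers measure 119 mm over their backs; the gripper's body (75 mm by 180 mm) begins 59 mm behind the grasp point.
Start: joints at [1.144, 0.491, 1.559, -0, 1.092, -0.106], TCP at [197.063, 593.141, 183.861] pointing down, gripper open.
Joint ranges: [-3.1, 3.1], [-0.84, 2.19], [0.05, 2.79], [-1.13, 4.28], [0.06, 2.93], [-2.69, 2.69]. Speed limits (rad/s): [2.22, 2.22, 2.79, 3.14, 3.14, 3.14].

INTERFACE

Orientations are given as [roll, pitch, yaw] about the fixed x, y, z axes, in that order (R = Rz(yaw) Ry(pitch) Rx(roll)).
In Python, from cell import sensors, read_camera, get_calibration, order gives the robot as it stands. The module is installed in compiled form; this text tells all that it offers.
- The arm moves only by the tool servo_tool, never from a script. Its argument "steps" is text: rows parted by semicolons, each of 7 numbers parted by spaces: the shift along the tool's x, y, z in mm, then the turn, a rotation vector about the tool's x, y, z in rad, then the finger opening in mm, from 0 to 95.1. A call has exactly 8 rows; each row shifts and turns the pose as measured when the row begins, along the tool's axes as they then stand; what a row does not reach is not made up. A row lasts 1/10 s, in which the tool goes at most 50 mm and 8.59 degrees, less where a joint would pass 70% of its speed; a pose out of reach is approached as far as the arm can. A call is refused whole if a number of a shift passes 50 or a number of a turn 0.15, either way. A call with a gripper value outside its range is refused whole. The fingers move at their own pace and stop on an object; the grip force is fixed at half the most. Time passes only in rows, so rows that do not move let the fingers close, or fill a call up. It gives the time, the measured TCP pose, the force and the opening at its end, in the units of the state.
- sensors.state(): the state, without advancing time (a new reading comes with each control period).
- read_camera(name): name is "side" or "top" or "wrist"; returns (picture, depth): 400x640x3 uint8, blue, green, red; 400x640 float32, mm along the optical axis (not along the pixel's ray), 0 where there is no reading.
- get_calibration(name): a dict with "mtx" (3x3 intrinsics, pixels), "R" (3x3) and "t" (3): a world point X has camera coordinates R X + t. Camera axes: x right, y down, z forward; pixel columns grow to the right and rows downward; lengths in mm; the calibration is good to about 2 mm. The wrist camera is an equidistant fisheye: a pixel r from the principal point sees the ray r / f radians off the axis. A picture is of the moment at which its call begins: read the wrist's pose just before it. get_calibration takes no time and is no camera call; for the wrist camera it gives the pose at the moment of the call.
- order.job_done(): hands the job in, once; it reports no verdict.
The state is a dict: "t": time; "joints": joint angles; "qvel": joint speeds; "tau": joint torques, N m; "eef_pos": TCP position; "tcp_rot": TCP orientation; "ft_force": force on the tool from outside, world axes, zero at the start; "moment": the same for the moment, N m; "opening": opening from 0.0 (shut) to 1.0 (fully open).
Only numpy, scipy, OpenCV 4.12 (cv2) and the standard library are available. Lean on these libraries where they do the work, as an engineer would, in place of code of your own. Each camera call takes 0.05 s, during which the arm holds its last target.

TASK

The tube carousel has begun to rub at one place of its turn, and nobody can see where. Turn its wheel slowly by the black upright knob until you feel it bind, leave the wheel standing in that tight spot for the fitter, and hang the white out-of-use tag by its eye on the steel peg at the front of the instrument. Do not shift the tip box, the specimen cup or the timer.

Things in the scene. Friction and masses are not known exactly. Their poses are not given: they have to be found in the camera images.
- instrument: White bench instrument, 190 mm wide, 255 mm deep, 320 mm high, fixed. Origin on the worktop under the middle of its width; x to its back (front face 122 mm from the origin towards -x), y across, z up. Its top is a deck that rises from the front edge (125 mm high) to the back at 30 degrees and carries the wheel; behind the wheel a hood leans out over it.
- carousel: The wheel: bare metal disc, 160 mm across, 8 mm thick, with twelve dark tube places and a low hub. Origin on its axis in the disc's upper face; z along the axis, off the deck (30 degrees from upright, leaning to the front); x points away from the knob. It turns without end either way on an easy bearing (under 1 N at the knob) and stays where it is left.
- sensor_fork: Black fork-shaped slot sensor, fixed on the deck at the wheel's uphill edge; the rim runs through it. Origin on the deck under the wheel's axis, x uphill, y across, z off the deck; the fork stands 70 to 106 mm along x, is 26 mm wide and reaches 10 mm above the disc's upper face.
- knob_grip (a point): Middle of the black turning knob's grip: a cylinder 18 mm across, square to the disc, 45 mm from the wheel's axis, from 4 to 52 mm above the disc; this point is 32 mm above the disc. The knob spins freely on its own pin, so it can be held without turning the hand while the wheel goes round.
- peg_root (a point): Where the tag peg comes out of the instrument's upright front face, 108 mm above the worktop and 20 mm towards +y of the instrument from its middle. The peg is a round steel pin 8 mm thick that rises from the face at 45 degrees, straight out to the front.
- peg_tip (a point): The peg's round free end, 45 mm from its root.
- service_tag: Out-of-use tag: stiff white paddle, 107 mm long, 8 mm thick, about 50 g, flat on the worktop. Origin in its underside at the middle of its 34 mm wide waist, x along it to the eye, z up. Grip the waist across y (free 18 mm either way along x). A 56 mm wide blade with a dark inlay ends 50 mm behind the origin; the ring at the eye end is 38 mm across.
- tag_eye (a point): Centre of the tag's round 22 mm eye, 38 mm from the tag's origin along x, at half its thickness. Let go on the peg, the tag slides to the peg's root and swings down by itself to hang with the eye uppermost.
- tip_box: Bystander: closed dark-blue pipette tip box, 97 x 124 x 72 mm, origin under its middle.
- specimen_cup: Bystander: specimen cup with a pale lid, 52 mm across, 62 mm high, origin under its middle.
- timer_box: Bystander: flat white timer, 70 x 66 x 19 mm, origin under its middle. It lies near the wall that ends the worktop about 0.6 m ahead of the robot.
- hood_edge (a point): Middle of the hood's front lower edge, 85 mm off the deck. The hood's face below it is square to the deck, 118 mm uphill of the wheel's axis, full width. So the upper half of the wheel can be reached along the wheel's axis, tilted 30 degrees towards the front, and not from straight above.
- fork_slot (a point): Where the rim passes through the fork. Somewhere on the rim is a bent place, too slight to see and elsewhere each time, that rubs here: over some 20 degrees of the turn the drag rises smoothly to 8 to 12 N at the knob, most in the middle, and the wheel stays put there when let go. At the start the bent place is clear of the fork.
Not all that is in view belongs to the job. Several things look just like the service_tag: the one meant starts farthest to the robot's left.

How it is judged (in metres and radians):
At the end, for the whole second after the job is handed in: The wheel stands still in its tight spot, the bent rim pressing in the sensor fork with over 2 N (within about 9 degrees of the tight stretch's middle); the tag hangs at rest on the peg, its eye within 18 mm of the peg's root and its long axis within 20 degrees of upright, eye uppermost (contact force between carousel and sensor_fork above 2 N and angular speed of carousel below 0.05 rad/s and distance between tag_eye and peg_root below 0.018 m and angle between service_tag's own x axis and vertical below 0.35 rad and linear speed of service_tag below 0.02 m/s); the robot touches nothing.
It fails at once if the tip box, the specimen cup or the timer is pushed more than 2 cm away (distance of any of tip_box, specimen_cup, timer_box from where it was at the start of the episode above 0.02 m).
It also fails if it takes over 72 s, if anything falls off the work surface, if the arm or the gripper's body presses on something with over 40 N, if the wrist force passes 120 N, or if a joint passes its speed limit or range.

## Working session

There is one attempt and no reset: what is moved stays moved. The work goes in short steps, Python scripts to look and compute and a tool call to move; the robot and the scene stay as the last step left them, time stands still between calls to the robot, and variables do not carry over. Pictures are saved under pics/ and viewed, and the job is handed in when it is done.

Besides the shell and the picture viewer there is one more tool, called in YAML: its name, and indented under it one key for each argument. servo_tool: Moves the arm, as the interface text tells. Its arguments: {"type":"object","properties":{"steps":{"type":"string"}},"required":["steps"]}

```bash
mkdir -p pics; ls
python3 - <<'E'
from cell import sensors, read_camera, get_calibration
import cv2,numpy as np
s=sensors.state(); print(s)
for n in ["side","top","wrist"]:
    c=get_calibration(n); print(n,c)
    p,d=read_camera(n); cv2.imwrite(f"pics/{n}0.png",p); np.save(f"pics/{n}0.npy",d)
E
```

```text
pics
{'t': 0.0, 'joints': array([ 1.14437247e+00,  4.91574180e-01,  1.55947500e+00, -6.92185988e-06,
        1.09170645e+00, -1.05599455e-01]), 'qvel': array([0.00060324, 0.00039855, 0.00039033, 0.00205011, 0.00038997,
       0.00079164]), 'tau': array([ 2.65406896e-03, -6.12656379e+01, -2.58181947e+01,  6.92912028e-02,
        4.82244138e-02, -1.30177409e-04]), 'eef_pos': array([196.95070449, 592.84731308, 183.24389117]), 'tcp_rot': array([-1.67111727,  1.56963333, -1.99193848]), 'ft_force': array([-0.2302645 , -0.26895647, -0.53410338]), 'moment': array([-0.05329294,  0.00630588,  0.03161501]), 'opening': 0.9993912483814665}
side {'mtx': array([[361.37096429,   0.        , 325.39019463],
       [  0.        , 361.37096429, 200.31119529],
       [  0.        ,   0.        ,   1.        ]]), 'R': array([[ 0.94480079, -0.32762527,  0.00362705],
       [-0.17967022, -0.52732396, -0.83045051],
       [ 0.2739892 ,  0.78395862, -0.5570806 ]]), 't': array([-339.17838461,  219.47036353,  977.84313307])}
top {'mtx': array([[474.35857072,   0.        , 327.37439566],
       [  0.        , 474.35857072, 192.54243209],
       [  0.        ,   0.        ,   1.        ]]), 'R': array([[ 7.28238984e-04, -9.99957367e-01, -9.20511957e-03],
       [-9.86248389e-01,  8.03120277e-04, -1.65267876e-01],
       [ 1.65268223e-01,  9.19888886e-03, -9.86205757e-01]]), 't': array([ -31.87943363,  401.74290657, 1611.12088076])}
wrist {'mtx': array([[309.70691629,   0.        , 316.28108853],
       [  0.        , 309.70691629, 196.04461736],
       [  0.        ,   0.        ,   1.        ]]), 'R': array([[ 3.15538260e-01,  9.48912668e-01, -5.94906878e-04],
       [ 9.14979918e-01, -3.04088458e-01,  2.65220585e-01],
       [ 2.51490269e-01, -8.42315699e-02, -9.64187579e-01]]), 't': array([-623.79032053,  -29.92058365,  390.29156119])}
```

View pics/side0.png

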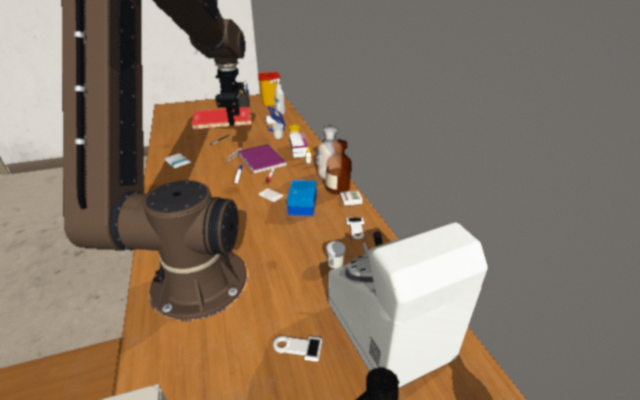

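View pics/top0.png

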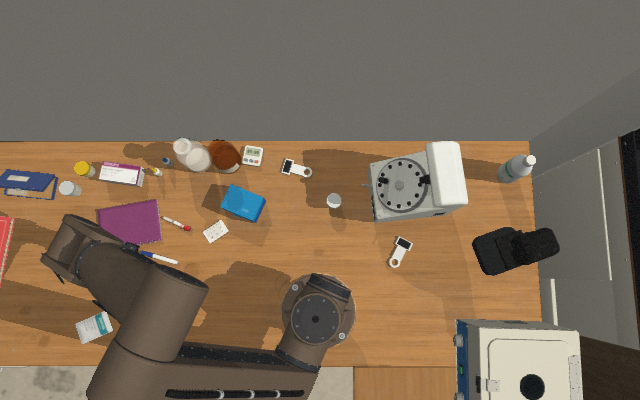

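View pics/wrist0.png

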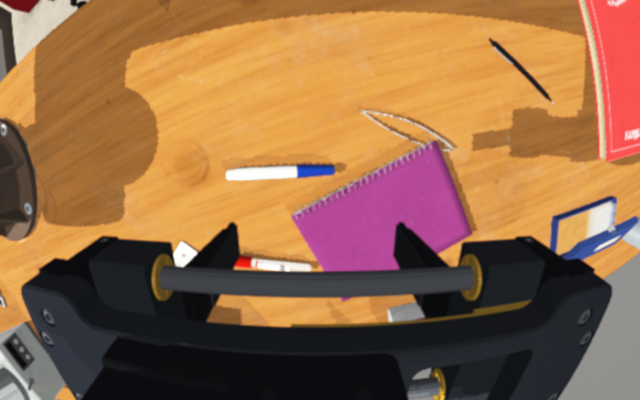

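```bash
cat > h.py <<'E'
from cell import sensors, read_camera, get_calibration, order
import cv2,numpy as np
from scipy.spatial.transform import Rotation as Ro
def ray(n,u,v,c=None):
    c=c or get_calibration(n); K=c['mtx']
    x=(u-K[0,2])/K[0,0]; y=(v-K[1,2])/K[1,1]
    if n=='wrist':
        r=np.hypot(x,y); d=np.array([x/r*np.sin(r),y/r*np.sin(r),np.cos(r)]) if r>0 else np.array([0,0,1.])
    else: d=np.array([x,y,1.])
    return -c['R'].T@c['t'], c['R'].T@d
def onz(n,u,v,z,c=None):
    o,d=ray(n,u,v,c); return o+d*(z-o[2])/d[2]
def proj(n,X,c=None):
    c=c or get_calibration(n); K=c['mtx']; p=c['R']@np.asarray(X,float)+c['t']
    if n=='wrist':
        r=np.hypot(p[0],p[1]); th=np.arctan2(r,p[2]); q=p[:2]/r*th
    else: q=p[:2]/p[2]
    return K[0,0]*q[0]+K[0,2],K[1,1]*q[1]+K[1,2]
def tcpR(s=None):
    s=s or sensors.state(); return s['eef_pos'],Ro.from_euler('xyz',s['tcp_rot']).as_matrix()
E
python3 - <<'E'
from h import *
p=cv2.imread('pics/top0.png')
a=cv2.resize(p[140:190,235:325],None,fx=8,fy=8,interpolation=cv2.INTER_CUBIC); cv2.imwrite('pics/c1.png',a)
b=cv2.resize(p[135:275,190:480],None,fx=2.75,fy=2.75,interpolation=cv2.INTER_CUBIC); cv2.imwrite('pics/c2.png',b)
c=cv2.resize(p[135:225,365:470],None,fx=7,fy=6.6,interpolation=cv2.INTER_CUBIC); cv2.imwrite('pics/c3.png',c)
for u,v in [(296,168),(400,252),(215,232),(252,155),(334,201)]: print(u,v,onz('top',u,v,0).round())
E
```

```text
296 168 [496.  81.   0.]
400 252 [ 199. -283.    0.]
215 232 [268. 361.   0.]
252 155 [544. 239.   0.]
334 201 [377. -55.   0.]
```

View pics/c1.png

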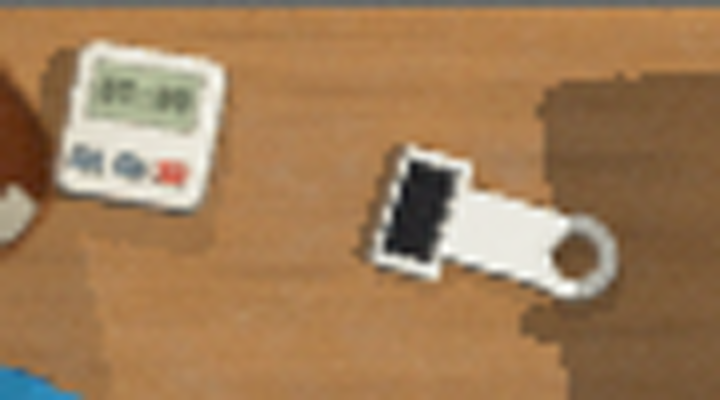

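View pics/c2.png

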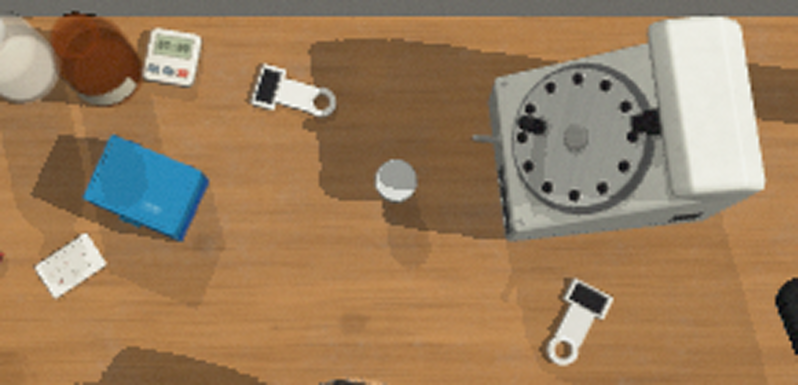

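View pics/c3.png

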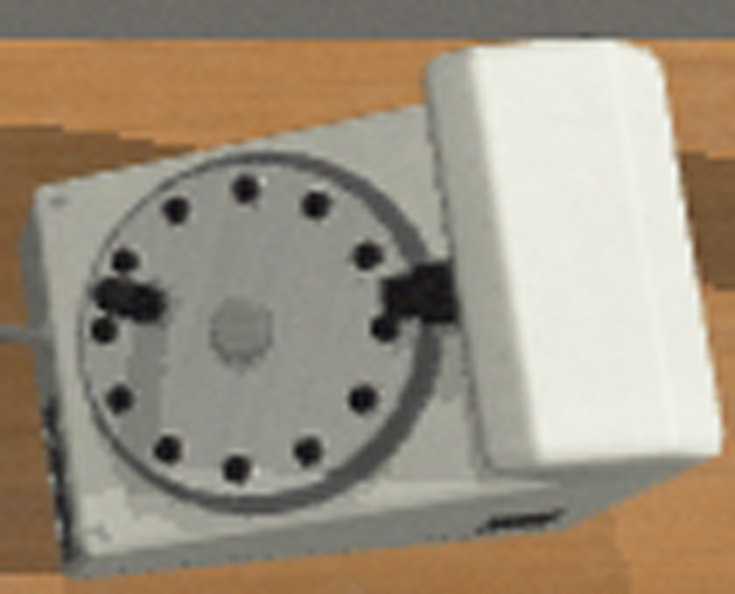

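Candidates: tag A at top-view (296,168) (y ≈ +81) and tag B at (400,252) (y ≈ −283). The card at (215,232) has no eye, and the item at (252,155) is the timer. Tag A lies farthest to the robot's left. Crop c1 confirms it: white paddle, dark inlay, eye pointing toward the instrument.

Run:
```python
from h import *
p=cv2.imread('pics/top0.png'); d=np.load('pics/top0.npy'); c=get_calibration('top')
def dp(u,v):
    o,r=ray('top',u,v,c); z=d[int(round(v)),int(round(u))]; return o+r*z
# tag
hsv=cv2.cvtColor(p,cv2.COLOR_BGR2HSV)
m=((hsv[...,1]<60)&(hsv[...,2]>150)).astype(np.uint8)
roi=np.zeros_like(m); roi[150:190,275:320]=1; m&=roi
n,l,st,ce=cv2.connectedComponentsWithStats(m); k=1+np.argmax(st[1:,4]); print('tag',st[k],ce[k])
cn,_=cv2.findContours((l==k).astype(np.uint8),cv2.RETR_CCOMP,cv2.CHAIN_APPROX_NONE)
for q in cn:
    w=np.array([onz('top',u,v,8,c)[:2] for u,v in q[:,0]]); print(len(q),cv2.contourArea(q),w.mean(0).round(1),cv2.minAreaRect(w.astype(np.float32)))
# deck points
cr=lambda x,y:(365+x/7,135+y/6.6)
for nm,x,y in [('hub',240,330),('disc1',180,270),('disc2',300,420),('disc3',200,400),('FLcorner',40,190),('FRcorner',75,560),('hoodTopL',465,55),('peg',5,331),('knobtop?',105,292),('knobbase',150,302)]:
    u,v=cr(x,y); print(nm,round(u,1),round(v,1),dp(u,v).round(1))
# peg profile
for v in range(182,190): print(v,[int(p[v,u].mean()) for u in range(358,374)],d[v,358:374:3].round())
# disc plane fit
P=[]
for v in range(165,210):
  for u in range(382,415):
    if 90<p[v,u].mean()<190: P.append(dp(u,v))
P=np.array(P); 
mn=P.mean(0)
for _ in range(8):
    mn=P.mean(0);U,S,V=np.linalg.svd(P-mn); r=(P-mn)@V[2]; P=P[abs(r)<max(2,np.std(r)*1.5)]
print('plane n',V[2],mn,r.std(),len(P), np.degrees(np.arccos(abs(V[2][2]))),np.degrees(np.arctan2(V[2][1],V[2][0])))
```

```text
tag [281 158  31  19 207] [297.27536232 168.92270531]
99 185.5 [494.2  86.6] ((491.6051330566406, 75.91253662109375), (103.50523376464844, 54.63508605957031), 74.10584259033203)
19 37.5 [481.1  41.6] ((480.8807373046875, 41.55917739868164), (22.940217971801758, 25.456085205078125), 45.749263763427734)
hub 399.3 185.0 [ 398.4 -258.2  194.6]
disc1 390.7 175.9 [ 429.7 -233.4  183.4]
disc2 407.9 198.6 [ 355.  -283.5  196.3]
disc3 393.6 195.6 [ 367.2 -241.5  179.8]
FLcorner 370.7 163.8 [ 482.1 -175.6  126.8]
FRcorner 375.7 219.8 [ 300.4 -192.4   90.7]
hoodTopL 431.4 143.3 [ 497.6 -335.7  321.7]
peg 365.7 185.2 [ 408.2 -157.3  139.3]
knobtop? 380.0 179.2 [ 413.1 -196.3  213.5]
knobbase 386.4 180.8 [ 411.6 -218.1  196.3]
182 [92, 91, 93, 93, 96, 93, 91, 93, 94, 91, 90, 95, 94, 104, 147, 161] [1680. 1680. 1686. 1684. 1608. 1552.]
183 [88, 90, 90, 91, 93, 92, 92, 94, 94, 93, 92, 94, 93, 104, 139, 162] [1685. 1681. 1688. 1687. 1609. 1559.]
184 [88, 93, 93, 97, 125, 116, 105, 106, 106, 105, 99, 96, 98, 117, 127, 157] [1692. 1683. 1539. 1558. 1612. 1557.]
185 [87, 91, 88, 82, 109, 108, 98, 98, 101, 103, 101, 107, 107, 118, 127, 160] [1682. 1677. 1539. 1561. 1558. 1558.]
186 [86, 85, 86, 86, 82, 83, 82, 82, 86, 91, 98, 94, 95, 103, 114, 156] [1680. 1679. 1538. 1547. 1560. 1548.]
187 [90, 89, 88, 90, 89, 89, 86, 87, 88, 84, 88, 91, 92, 89, 108, 154] [1684. 1685. 1687. 1672. 1626. 1550.]
188 [89, 88, 88, 90, 89, 86, 89, 88, 88, 90, 88, 90, 94, 89, 95, 150] [1675. 1680. 1679. 1679. 1625. 1546.]
189 [89, 88, 88, 89, 89, 88, 88, 85, 87, 86, 88, 91, 92, 94, 96, 147] [1685. 1678. 1679. 1674. 1632. 1553.]
plane n [ 0.05046582 -0.50326354 -0.86265811] [ 393.88433636 -256.7803787   187.41032209] 1.1184398890368938 530 30.3836419439973 -84.2736870387366
```

Run:
```python
from h import *
p=cv2.imread('pics/top0.png'); c=get_calibration('top')
n=np.array([-.0505,.5033,.8627]); m=np.array([393.88,-256.78,187.4])
def onpl(u,v,h=0):
    o,r=ray('top',u,v,c); q=m+n*h; return o+r*(n@(q-o))/(n@r)
cr=lambda x,y:(365+x/7-.5,135+y/6.6-.5)
H=[(245,188),(176,209),(316,205),(367,256),(124,260),(104,330),(119,400),(168,451),(236,469),(307,453),(363,399),(384,328)]
X=np.array([onpl(*cr(*h)) for h in H])
# circle fit in plane
e1=np.array([1,0,0])-n*n[0]; e1/=np.linalg.norm(e1); e2=np.cross(n,e1)
q=np.c_[(X-m)@e1,(X-m)@e2]
A=np.c_[2*q,np.ones(len(q))]; s=np.linalg.lstsq(A,(q**2).sum(1),rcond=None)[0]
C=m+s[0]*e1+s[1]*e2; R=np.sqrt(s[2]+s[0]**2+s[1]**2); print('C',C.round(1),'R',R, (np.linalg.norm(q-s[:2],axis=1)-R).round(1))
for h in (0,4,8): print('hub',onpl(*cr(240,330),h).round(1)-n*h)
for nm,x,y in [('FL',37,188),('FR',88,555)]: print(nm,onz('top',*cr(x,y),125,c).round(1))
print('pegtip',onz('top',361.7,184.6,140,c).round(1))
for h in (52,): print('knobtop',(onpl(379.3,178.8,h)-n*h).round(1))
print('knobbase',onpl(387,181,4).round(1))
```

```text
C [ 401.8 -257.8  188.5] R 67.35525042242823 [ 0.1  0.  -0.1 -0.2  0.3 -0.3  0.1 -0.  -0.4  0.5  0.2 -0.2]
hub [ 401.2 -257.5  188.3]
hub [ 400.602  -258.9132  189.0492]
hub [ 400.004  -260.3264  189.7984]
FL [ 485.2 -172.7  125. ]
FR [ 300.7 -193.7  125. ]
pegtip [ 409.9 -144.3  140. ]
knobtop [ 417.3 -220.4  167.6]
knobbase [ 415.3 -222.6  173.3]
```

```bash
cat >> h.py <<'E'
def plan(P,R,op,n=8,show=True):
    p,Rc=tcpR(); P=np.asarray(P,float)
    rv=Ro.from_matrix(Rc.T@R).as_rotvec(); dp=P-p
    print('dist',np.linalg.norm(dp).round(1),'ang deg',np.degrees(np.linalg.norm(rv)).round(1))
    out=[]
    for i in range(n):
        Ri=Rc@Ro.from_rotvec(rv*i/n).as_matrix()
        t=Ri.T@(dp/n); r=rv/n
        out.append(' '.join('%g'%x for x in list(t.round(1))+list(r.round(4)))+' %g'%op)
    print('; '.join(out))
def frame(xax,yhint):
    x=np.asarray(xax,float); x/=np.linalg.norm(x); y=np.asarray(yhint,float); y-=x*(x@y); y/=np.linalg.norm(y)
    return np.c_[x,y,np.cross(x,y)]
E
python3 - <<'E'
from h import *
p,R=tcpR(); print(p,R.round(3)); 
print('cup',onz('top',334,201,62))
ty=np.array([.957,-.29,0])
for s in (1,-1):
    print(s); plan([492,78,180],frame([0,0,-1],s*ty),95,16)
E
```

```text
[196.97641436 592.96502615 183.39455041] [[-0.     0.315  0.949]
 [-0.001  0.949 -0.315]
 [-1.    -0.001 -0.   ]]
cup [367.80014948 -54.67592944  62.        ]
1
dist 593.5 ang deg 88.5
0.2 -24.7 27.6 0.0965 0 0 95; 0.2 -22 29.9 0.0965 0 0 95; 0.2 -19 31.9 0.0965 0 0 95; 0.2 -15.8 33.6 0.0965 0 0 95; 0.2 -12.5 34.9 0.0965 0 0 95; 0.2 -9.1 36 0.0965 0 0 95; 0.2 -5.6 36.7 0.0965 0 0 95; 0.2 -2 37 0.0965 0 0 95; 0.2 1.6 37.1 0.0965 0 0 95; 0.2 5.1 36.7 0.0965 0 0 95; 0.2 8.7 36.1 0.0965 0 0 95; 0.2 12.1 35.1 0.0965 0 0 95; 0.2 15.4 33.7 0.0965 0 0 95; 0.2 18.6 32.1 0.0965 0 0 95; 0.2 21.6 30.2 0.0965 0 0 95; 0.2 24.4 27.9 0.0965 0 0 95
-1
dist 593.5 ang deg 91.5
0.2 -24.7 27.6 -0.0998 -0 0 95; 0.2 -27.4 25 -0.0998 -0 0 95; 0.2 -29.7 22.2 -0.0998 -0 0 95; 0.2 -31.8 19.1 -0.0998 -0 0 95; 0.2 -33.5 15.9 -0.0998 -0 0 95; 0.2 -34.9 12.4 -0.0998 -0 0 95; 0.2 -36 8.9 -0.0998 -0 0 95; 0.2 -36.7 5.3 -0.0998 -0 0 95; 0.2 -37.1 1.6 -0.0998 -0 0 95; 0.2 -37 -2.1 -0.0998 -0 0 95; 0.2 -36.6 -5.8 -0.0998 -0 0 95; 0.2 -35.9 -9.4 -0.0998 -0 0 95; 0.2 -34.8 -13 -0.0998 -0 0 95; 0.2 -33.3 -16.4 -0.0998 -0 0 95; 0.2 -31.5 -19.6 -0.0998 -0 0 95; 0.2 -29.4 -22.6 -0.0998 -0 0 95
```

servo_tool:
  steps: "0.2 -24.7 27.6 0.0965 0 0 95; 0.2 -22 29.9 0.0965 0 0 95; 0.2 -19 31.9 0.0965 0 0 95; 0.2 -15.8 33.6 0.0965 0 0 95; 0.2 -12.5 34.9 0.0965 0 0 95; 0.2 -9.1 36 0.0965 0 0 95; 0.2 -5.6 36.7 0.0965 0 0 95; 0.2 -2 37 0.0965 0 0 95"

```text
t: 0.95
eef_pos: [343.7, 327.1, 179.7]
tcp_rot: [-1.141, 1.568, -2.256]
ft_force: [0.8, 0.3, -0.3]
opening: 0.995
```

Run:
```python
from h import *
ty=np.array([.957,-.29,0])
plan([492,78,170],frame([0,0,-1],ty),95,8)
```

```text
dist 290.1 ang deg 43.0
1.3 2.9 36.1 0.0937 0.0003 0.0003 95; 1.2 6.3 35.7 0.0937 0.0003 0.0003 95; 1.2 9.6 34.9 0.0937 0.0003 0.0003 95; 1.2 12.9 33.9 0.0937 0.0003 0.0003 95; 1.2 16 32.5 0.0937 0.0003 0.0003 95; 1.2 18.9 30.9 0.0937 0.0003 0.0003 95; 1.2 21.8 29 0.0937 0.0003 0.0003 95; 1.2 24.4 26.8 0.0937 0.0003 0.0003 95
```

servo_tool:
  steps: "1.3 3 37 0.096 0 0 95; 1.2 6.5 37 0.096 0 0 95; 1.2 10 36 0.096 0 0 95; 1.2 13 35 0.096 0 0 95; 1.2 16 34 0.096 0 0 95; 1.2 19 32 0.096 0 0 95; 1.2 22 30 0.096 0 0 95; 1.2 25 27.5 0.096 0 0 95"

```text
t: 1.75
eef_pos: [493.1, 54.5, 170.1]
tcp_rot: [-0.344, 1.568, -2.26]
ft_force: [0.6, 0.4, 0.2]
opening: 1.002
```

Run:
```python
from h import *
s=sensors.state();print(s['eef_pos'],s['joints']);c=get_calibration('wrist')
p,d=read_camera('wrist');cv2.imwrite('pics/w1.png',p)
print(proj('wrist',[492,78,8],c),proj('wrist',[481,41.6,8],c),proj('wrist',[410,-148,140],c))
```

```text
[493.05527471  54.49499824 170.12143136] [-0.02192518  0.32624625  1.88370614 -0.00250258  0.93322653  0.3248263 ]
(np.float64(308.69893805990836), np.float64(156.73789406437817)) (np.float64(310.506127161457), np.float64(187.9371988131467)) (np.float64(307.6544309180907), np.float64(392.1364249409036))
```

View pics/w1.png

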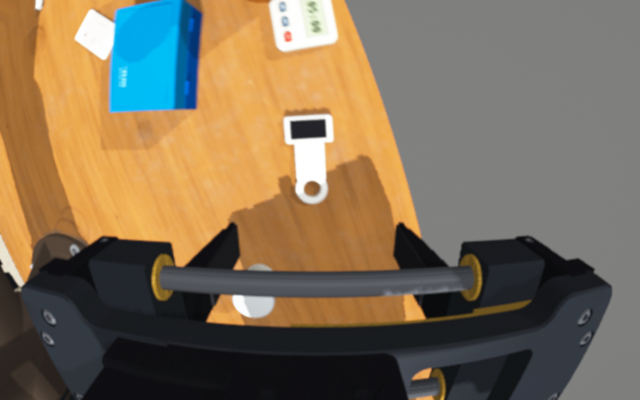

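The wrist view shows tag A: blade at (308,128), eye at (312,189). That agrees with the top-view estimate, so I'll measure it precisely.

Run:
```python
from h import *
p=cv2.imread('pics/w1.png'); c=get_calibration('wrist')
hsv=cv2.cvtColor(p,cv2.COLOR_BGR2HSV)
m=((hsv[...,1]<70)&(hsv[...,2]>120)).astype(np.uint8); roi=np.zeros_like(m); roi[100:215,270:350]=1; m&=roi
cn,h=cv2.findContours(m,cv2.RETR_CCOMP,cv2.CHAIN_APPROX_NONE)
for q in cn:
    if cv2.contourArea(q)<30: continue
    w=np.array([onz('wrist',u,v,8,c)[:2] for u,v in q[:,0]]); r=cv2.minAreaRect(w.astype(np.float32)); print(len(q),q[:,0].mean(0),np.round(r[0],1),np.round(r[1],1),r[2])
```

```text
246 [309.49186992 153.        ] [495.3  70.3] [107.4  57.3] 73.3726577758789
44 [311.52272727 188.04545455] [484.8  37.3] [20.  18.2] 25.239727020263672
101 [307.76237624 128.71287129] [505.6 105.6] [22.6 42.2] 72.67266845703125
```

Run:
```python
from h import *
R=frame([0,0,-1],[.958,-.287,0])
plan([495.5,74,40],R,60,8)
```

```text
dist 132.0 ang deg 3.6
16.2 -1 -2.8 -0.0077 0.0004 -0.0001 60; 16.2 -1 -2.8 -0.0077 0.0004 -0.0001 60; 16.2 -1 -2.8 -0.0077 0.0004 -0.0001 60; 16.2 -1 -2.8 -0.0077 0.0004 -0.0001 60; 16.2 -0.9 -2.8 -0.0077 0.0004 -0.0001 60; 16.2 -0.9 -2.8 -0.0077 0.0004 -0.0001 60; 16.2 -0.9 -2.8 -0.0077 0.0004 -0.0001 60; 16.2 -0.9 -2.8 -0.0077 0.0004 -0.0001 60
```

servo_tool:
  steps: "16 -1 -3 -0.008 0 0 60; 16 -1 -3 -0.008 0 0 60; 16 -1 -3 -0.008 0 0 60; 16 -1 -3 -0.008 0 0 60; 16 -1 -3 -0.008 0 0 60; 16 -1 -3 -0.008 0 0 60; 16 -1 -2.5 -0.008 0 0 60; 16 -1 -2 -0.008 0 0 60"

```text
t: 2.6
eef_pos: [497.4, 71.8, 38.0]
tcp_rot: [0.996, 1.566, -0.868]
ft_force: [1.2, 0.8, -0.5]
opening: 0.63
```

Run:
```python
from h import *
R=frame([0,0,-1],[.958,-.287,0])
plan([495.5,74,4],R,55,4)
c=get_calibration('wrist');p,d=read_camera('wrist');cv2.imwrite('pics/w2.png',p)
```

```text
dist 34.2 ang deg 0.3
8.5 -0.7 -0.4 -0.0006 0.0006 -0.0009 55; 8.5 -0.6 -0.4 -0.0006 0.0006 -0.0009 55; 8.5 -0.6 -0.4 -0.0006 0.0006 -0.0009 55; 8.5 -0.6 -0.4 -0.0006 0.0006 -0.0009 55
```

View pics/w2.png

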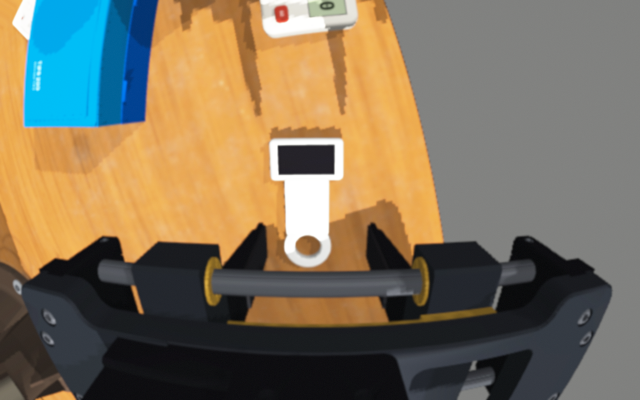

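Run:
```python
from h import *
p=cv2.imread('pics/w2.png'); c=get_calibration('wrist')
hsv=cv2.cvtColor(p,cv2.COLOR_BGR2HSV)
m=((hsv[...,1]<70)&(hsv[...,2]>120)).astype(np.uint8); roi=np.zeros_like(m); roi[130:270,262:350]=1; m&=roi
cn,h=cv2.findContours(m,cv2.RETR_CCOMP,cv2.CHAIN_APPROX_NONE)
P,R=tcpR()
for q in cn:
    if cv2.contourArea(q)<30: continue
    w=np.array([onz('wrist',u,v,8,c)[:2] for u,v in q[:,0]]); r=cv2.minAreaRect(w.astype(np.float32)); print(len(q),np.round(r[0],1),np.round(r[1],1),r[2], 'tool',(R.T@(np.r_[r[0],8]-P)).round(1))
```

```text
364 [490.4  76.9] [105.3  55.2] 73.86222839355469 tool [27.9 -7.  -3.2]
64 [480.8  44.9] [18.7 19.7] 25.62911605834961 tool [28.  -7.  30.2]
168 [500.1 112. ] [22.7 42.8] 73.18134307861328 tool [ 27.8  -7.9 -39.5]
```

```bash
cat >> h.py <<'E'
def shot(name,fn):
    s=sensors.state(); c=get_calibration(name); p,d=read_camera(name); cv2.imwrite('pics/'+fn+'.png',p); np.save('pics/'+fn+'.npy',d); return s,c,p,d
E
python3 - <<'E'
from h import *
s,c,p,d=shot('wrist','w3')
hsv=cv2.cvtColor(p,cv2.COLOR_BGR2HSV)
m=((hsv[...,1]<70)&(hsv[...,2]>120)).astype(np.uint8); roi=np.zeros_like(m); roi[130:270,262:350]=1; m&=roi
cn,h=cv2.findContours(m,cv2.RETR_CCOMP,cv2.CHAIN_APPROX_NONE)
P,R=tcpR(s); print(P, sensors.state()['eef_pos'])
for q in cn:
    if cv2.contourArea(q)<30: continue
    w=np.array([onz('wrist',u,v,8,c)[:2] for u,v in q[:,0]]); r=cv2.minAreaRect(w.astype(np.float32)); print(len(q),np.round(r[0],1),np.round(r[1],1),r[2], 'tool',(R.T@(np.r_[r[0],8]-P)).round(1))
E
```

```text
[496.24178422  71.95825795  35.91445635] [496.40055096  71.8307882   37.15487421]
369 [491.3  75.7] [107.1  55.8] 73.93649291992188 tool [27.9 -5.8 -2.2]
64 [481.3  43.4] [19.4 19.2] 30.310791015625 tool [28.  -6.1 31.5]
171 [501.  110.9] [22.8 43.4] 73.01773834228516 tool [ 27.8  -6.7 -38.8]
```

servo_tool:
  steps: "4 -3 -3 0 0 0 60; 8 -2 -3 0 0 0 60; 8 -1 -1 0 0 0 60; 8 0 0 0 0 0 60; 4 0 0 0 0 0 60; 0 0 0 0 0 0 60; 0 0 0 0 0 0 30; 0 0 0 0 0 0 28"

```text
t: 3.5
eef_pos: [493.4, 80.8, 4.3]
tcp_rot: [0.804, 1.567, -1.061]
ft_force: [0.3, 0.4, 0.5]
opening: 0.518
```

servo_tool:
  steps: "1 0 0 0 0 0 28; 0 0 0 0 0 0 20; 0 0 0 0 0 0 20; 0 0 0 0 0 0 20; 0 0 0 0 0 0 20; 0 0 0 0 0 0 20; 0 0 0 0 0 0 20; 0 0 0 0 0 0 20"

```text
t: 4.3
eef_pos: [493.9, 80.6, 4.0]
tcp_rot: [1.088, 1.566, -0.777]
ft_force: [0.3, 0.6, 0.1]
opening: 0.209
```

Run:
```python
from h import *
s,c,p,d=shot('wrist','w4'); shot('top','t4')
```

```text
(no output)
```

View pics/w4.png

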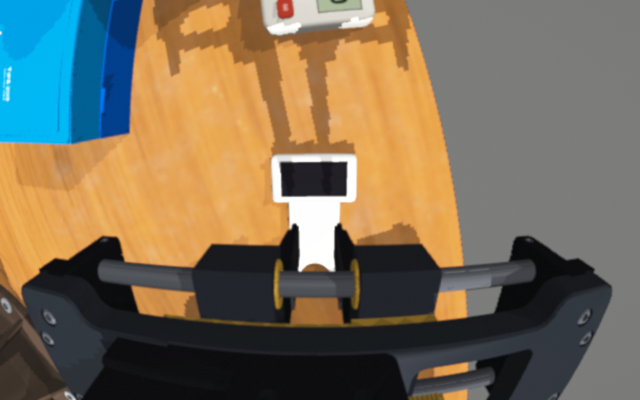

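Run:
```python
from h import *
p=cv2.imread('pics/w4.png'); d=np.load('pics/w4.npy')
a=cv2.resize(p[190:300,250:390],None,fx=5.5,fy=5.5,interpolation=cv2.INTER_CUBIC); cv2.imwrite('pics/c4.png',a)
for v in (215,225,230,235,240,250): print(v,d[v,280:360:5].round().astype(int))
s=sensors.state(); P,R=tcpR(s); print(P, s['opening'])
print(proj('wrist',P),[proj('wrist',P+R@np.array([0,y,0])) for y in (-10,10)],[proj('wrist',P+R@np.array([-19,y,0])) for y in (-10,10)])
```

```text
215 [216 216 207 209 206 209 207 208 208 207 208 207 216 216 218 217]
225 [218 217 210 177 209 209 210 209 210 211 211 210 178 217 217 219]
230 [219 219 170 170 210 210 211 211 211 211 210 174 171 171 219 220]
235 [221 164 164 167 211 211 212 210 212 212 212 168 163 164 221 221]
240 [220 156 156 159 212 213 212 212 213 213 213 163 155 155 157 221]
250 [145 146 145 148 213 215 214 215 214 214 213 162 147 146 145  92]
[493.87709586  80.6668289    4.03207413] 0.21067838688831847
(np.float64(316.09504021911647), np.float64(222.10692411579998)) [(np.float64(301.59423623429024), np.float64(222.08954989295057)), (np.float64(330.59707118338696), np.float64(222.08625395565372))] [(np.float64(300.24299167794237), np.float64(232.44735337105607)), (np.float64(331.9001856387639), np.float64(232.44470335716704))]
```

View pics/c4.png

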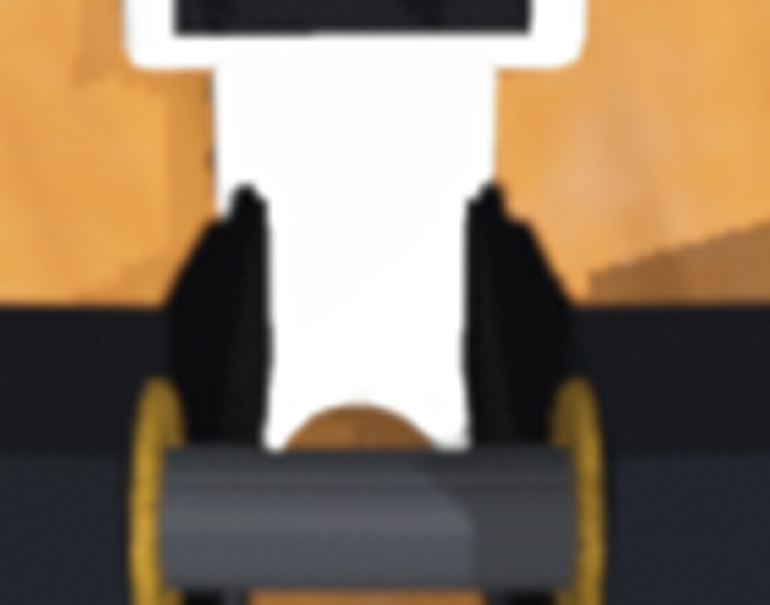

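Run:
```python
from h import *
d=np.load('pics/w4.npy'); s=sensors.state(); P,R=tcpR(s); c=get_calibration('wrist')
for u,v in [(295,225),(340,225),(290,230),(345,230),(320,215),(320,240),(280,215)]:
    o,r=ray('wrist',u,v,c); z=d[v,u]; X=o+r*z/(c['R'][2]@r); print(u,v,z.round(),X.round(1),'tool',(R.T@(X-P)).round(1))
print('cam in tool',(R.T@(-c['R'].T@c['t']-P)).round(1))
```

```text
295 225 177.0 [485.3  94.6  38. ] tool [-34.  -12.1 -10.7]
340 225 178.0 [510.   86.9  37.7] tool [-33.6  13.8 -10.6]
290 230 170.0 [483.1  95.3  45.9] tool [-42.  -14.3 -10.8]
345 230 171.0 [512.1  86.1  45.1] tool [-41.1  16.1 -10.4]
320 215 208.0 [498.2  85.9   7.3] tool [-3.2  2.6 -6.3]
320 240 213.0 [492.9  68.3   7.2] tool [-3.1  2.7 12.1]
280 215 216.0 [ 4.707e+02  9.150e+01 -2.000e-01] tool [  4.1 -25.3  -3.7]
cam in tool [-2.005e+02  2.000e-01 -7.380e+01]
```

Run:
```python
from h import *
s,c,p,d=shot('side','s4')
u,v=map(int,proj('side',[494,80,4],c)); print(u,v)
cv2.imwrite('pics/c5.png',cv2.resize(p[v-50:v+30,u-50:u+50],None,fx=7,fy=7,interpolation=cv2.INTER_CUBIC))
P,R=tcpR(s)
for y in(-10,10): print(proj('side',P+R@np.array([0,y,0]),c),proj('side',P+R@np.array([-34,y,0]),c))
```

```text
356 226
(np.float64(353.4147445333612), np.float64(226.5019174603711)) (np.float64(353.8666024013317), np.float64(218.08369728820642))
(np.float64(359.5480785072798), np.float64(226.3489503729934)) (np.float64(360.0999103067921), np.float64(217.93298039344108))
```

View pics/c5.png

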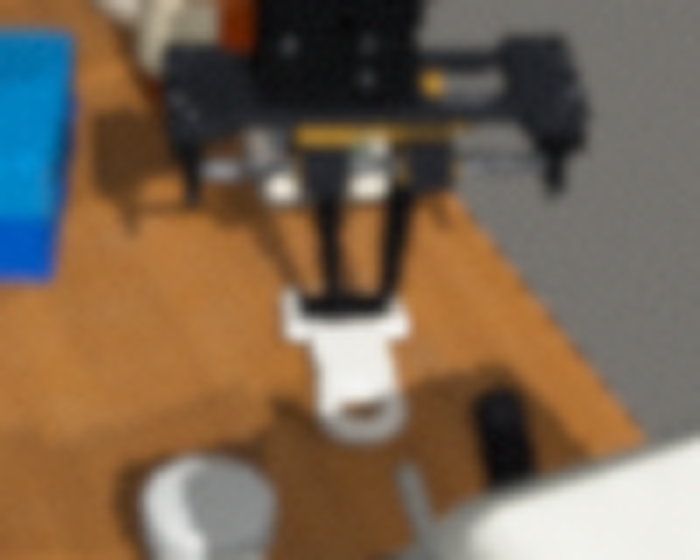

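The fingers closed to 20 mm without meeting the 34 mm waist. Wrist depth and the side view both put the fingertips about 34 mm above the reported TCP. I'll reopen and descend carefully, watching the force.

servo_tool:
  steps: "0 0 0 0 0 0 60; 0 0 0 0 0 0 60; 0 0 0 0 0 0 60; 0 0 0 0 0 0 60; 3 0 0 0 0 0 60; 3 0 0 0 0 0 60; 3 0 0 0 0 0 60; 1 0 0 0 0 0 60"

```text
t: 5.25
eef_pos: [493.9, 80.6, -6.8]
tcp_rot: [1.101, 1.566, -0.764]
ft_force: [-0.7, 0.6, -0.0]
opening: 0.629
```

Run:
```python
from h import *
s,c,p,d=shot('wrist','w5'); P,R=tcpR(s);print(P,s['ft_force'])
cv2.imwrite('pics/c6.png',cv2.resize(p[180:300,230:400],None,fx=4.5,fy=4.5,interpolation=cv2.INTER_CUBIC))
for v in range(218,250,4):
    print(v,d[v,255:285:3].round().astype(int),d[v,345:375:3].round().astype(int))
```

```text
[493.91863397  80.60866562  -6.84101962] [-0.67039668  0.59931224 -0.04270439]
218 [205 205 204 205 205 205 205 205 206 204] [205 206 205 206 205 206 205 205 206 206]
222 [205 207 207 206 207 206 206 204 206 206] [207 206 205 208 206 206 206 206 207 207]
226 [208 175 175 180 207 208 206 206 206 206] [207 206 207 207 206 208 208 207 180 176]
230 [169 169 172 174 208 210 207 207 205 209] [208 206 208 209 208 208 208 208 174 170]
234 [163 163 167 174 209 209 208 209 209 209] [209 209 209 208 209 209 209 182 173 168]
238 [158 162 166 174 208 210 210 209 209 209] [210 210 209 209 209 209 210 182 174 163]
242 [156 156 167 174 210 210 210 210 210 209] [211 210 211 210 210 210 210 182 174 161]
246 [151 156 166 174 212 211 211 211 211 211] [210 210 210 211 212 210 210 181 173 162]
```

View pics/c6.png

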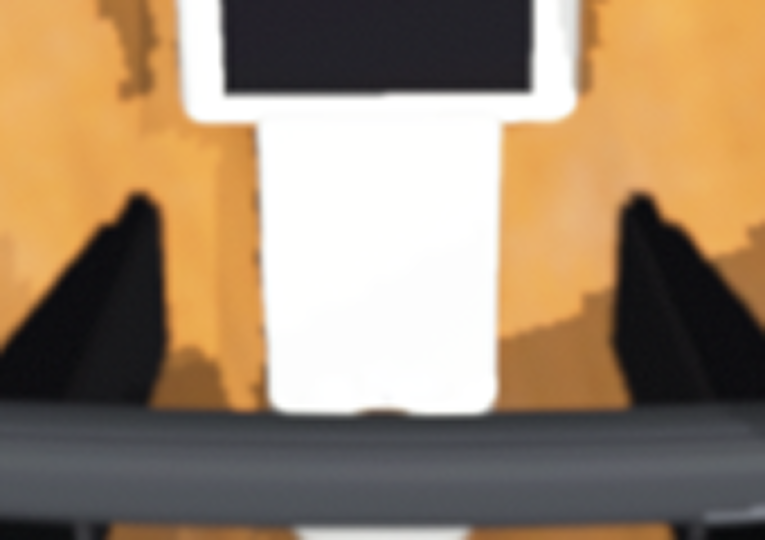

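servo_tool:
  steps: "4 0 0 0 0 0 60; 4 0 0 0 0 0 60; 4 0 0 0 0 0 60; 4 0 0 0 0 0 60; 3 0 0 0 0 0 60; 2 0 0 0 0 0 60; 0 0 0 0 0 0 60; 0 0 0 0 0 0 60"

```text
t: 6.1
eef_pos: [493.8, 80.5, -30.2]
tcp_rot: [0.963, 1.567, -0.902]
ft_force: [-0.6, 0.1, -0.1]
opening: 0.629
```

Run:
```python
from h import *
s,c,p,d=shot('wrist','w6'); P,R=tcpR(s);print(P,s['ft_force'])
cv2.imwrite('pics/c7.png',cv2.resize(p[180:300,230:400],None,fx=4.5,fy=4.5,interpolation=cv2.INTER_CUBIC))
for v in range(218,250,4):
    print(v,d[v,255:285:3].round().astype(int),d[v,345:375:3].round().astype(int))
```

```text
[493.81494414  80.52328436 -30.18147979] [-0.63658547  0.07228881 -0.10300619]
218 [180 180 181 181 181 180 180 180 174 173] [174 172 173 173 180 180 181 182 181 180]
222 [182 182 181 180 181 182 179 182 181 181] [181 181 181 182 182 181 181 181 182 182]
226 [183 176 176 180 182 181 181 182 181 184] [182 182 183 181 183 181 182 181 180 174]
230 [167 168 172 173 182 182 183 183 182 182] [183 182 183 183 182 183 182 182 174 170]
234 [163 164 168 173 183 183 183 183 184 183] [183 184 184 183 183 185 183 182 174 167]
238 [158 162 166 174 184 185 184 183 184 184] [184 184 183 184 183 184 185 183 174 162]
242 [155 157 167 174 185 185 183 184 185 185] [185 184 184 184 184 184 185 182 174 163]
246 [153 157 166 174 185 185 185 186 185 185] [185 187 185 186 185 184 185 181 174 162]
```

View pics/c7.png

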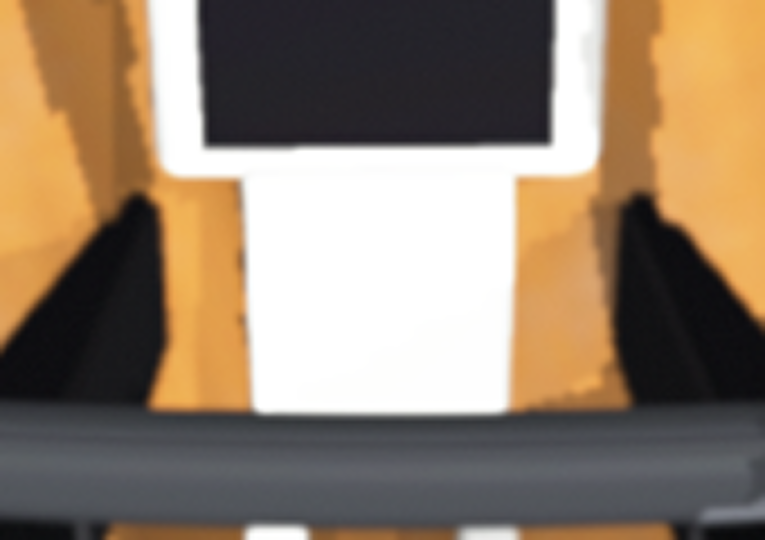

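servo_tool:
  steps: "-1 0 0 0 0 0 25; 0 0 0 0 0 0 25; 0 0 0 0 0 0 25; 0 0 0 0 0 0 25; 0 0 0 0 0 0 25; 0 0 0 0 0 0 25; -5 0 0 0 0 0 25; -10 0 0 0 0 0 25"

```text
t: 6.95
eef_pos: [493.3, 80.6, -13.7]
tcp_rot: [0.669, 1.567, -1.196]
ft_force: [-0.5, 0.3, -0.7]
opening: 0.353
```

Run:
```python
from h import *
s,c,p,d=shot('side','s7'); 
cv2.imwrite('pics/c8.png',cv2.resize(p[215:275,330:410],None,fx=9,fy=9,interpolation=cv2.INTER_CUBIC))
st,ct,pt,dt=shot('top','t7')
cv2.imwrite('pics/c9.png',cv2.resize(pt[150:200,270:380],None,fx=7,fy=7,interpolation=cv2.INTER_CUBIC))
print(proj('side',[413,-180,108],c),proj('side',[410,-148,140],c))
def tri(a,b):
    A=[];B=[]
    for n,uv in (('top',a),('side',b)):
        o,r=ray(n,*uv); r/=np.linalg.norm(r); M=np.eye(3)-np.outer(r,r); A.append(M);B.append(M@o)
    return np.linalg.lstsq(np.vstack(A),np.hstack(B),rcond=None)
print(tri((361.7,184.6),(363.6,242.1)))
print(tcpR())
```

```text
(np.float64(370.22574441384495), np.float64(261.4368918827367)) (np.float64(364.57988583718367), np.float64(243.69468787456907))
(array([ 409.240132  , -144.05188732,  142.24077395]), array([0.13090219]), np.int32(3), array([1.41421356, 1.28580129, 0.58882513]))
(array([494.28347813,  80.62735299, -12.4779709 ]), array([[ 0.00435196,  0.95704279, -0.28991404],
       [-0.0032353 , -0.2899018 , -0.95705093],
       [-0.9999853 ,  0.00510301,  0.00183467]]))
```

View pics/c8.png

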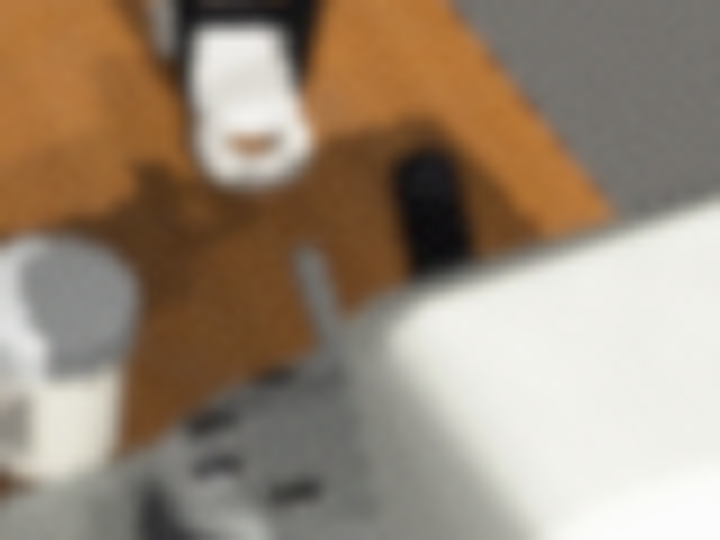

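View pics/c9.png

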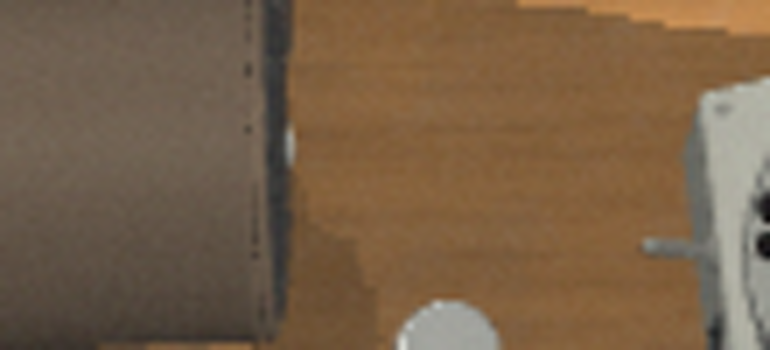

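```bash
cat >> h.py <<'E'
f=np.array([-.105,.9945,0]); zz=np.array([0,0,1.])
pp=(f+zz)/np.sqrt(2)
Rh=frame(-pp,[.9945,.105,0])
TIP=np.array([409.4,-145.5,140.5]); EYE=np.array([-35,0,39.])
def tcp_for_eye(E,R=None): return np.asarray(E)-(Rh if R is None else R)@EYE
E
python3 - <<'E'
from h import *
print(Rh.round(3), tcp_for_eye(TIP+25*pp))
p,R=tcpR()
Rm=R@Ro.from_rotvec(Ro.from_matrix(R.T@Rh).as_rotvec()*.4).as_matrix()
plan([475,55,130],Rm,25,8)
E
```

```text
[[ 0.074  0.994  0.074]
 [-0.703  0.105 -0.703]
 [-0.707 -0.     0.707]] [ 407.24694394 -125.10748332  105.85172866]
dist 146.0 ang deg 20.0
-17.8 -1.3 3.8 -0.019 -0.0386 0.0076 25; -17.7 -1.2 4.5 -0.019 -0.0386 0.0076 25; -17.5 -1.2 5.1 -0.019 -0.0386 0.0076 25; -17.3 -1.2 5.8 -0.019 -0.0386 0.0076 25; -17.1 -1.1 6.4 -0.019 -0.0386 0.0076 25; -16.8 -1.1 7 -0.019 -0.0386 0.0076 25; -16.5 -1.2 7.7 -0.019 -0.0386 0.0076 25; -16.2 -1.2 8.3 -0.019 -0.0386 0.0076 25
```

servo_tool:
  steps: "-18 -1 4 0 0 0 25; -18 -1 4.5 -0.02 -0.02 0.008 25; -18 -1 5 -0.02 -0.04 0.008 25; -18 -1 6 -0.02 -0.04 0.008 25; -17 -1 6 -0.02 -0.04 0.008 25; -17 -1 7 -0.02 -0.04 0.008 25; -17 -1 8 -0.02 -0.04 0.008 25; -16 -1 8 -0.02 -0.04 0.008 25"

```text
t: 7.85
eef_pos: [473.7, 46.7, 137.2]
tcp_rot: [0.164, 1.291, -1.559]
ft_force: [0.5, -0.7, -0.4]
opening: 0.354
```

Run:
```python
from h import *
plan(tcp_for_eye(TIP+25*pp),Rh,25,8)
```

```text
dist 186.9 ang deg 32.3
9.7 -5.3 20.6 -0.0303 -0.0626 0.0112 25; 10.9 -6 19.8 -0.0303 -0.0626 0.0112 25; 12 -6.7 18.9 -0.0303 -0.0626 0.0112 25; 13.1 -7.4 17.9 -0.0303 -0.0626 0.0112 25; 14.1 -8.1 16.8 -0.0303 -0.0626 0.0112 25; 15 -8.7 15.6 -0.0303 -0.0626 0.0112 25; 15.8 -9.4 14.4 -0.0303 -0.0626 0.0112 25; 16.6 -10 13.1 -0.0303 -0.0626 0.0112 25
```

servo_tool:
  steps: "9 -5 20 -0.03 -0.062 0.011 25; 11 -6 20 -0.03 -0.062 0.011 25; 12 -6.5 19 -0.03 -0.062 0.011 25; 13 -7 18 -0.03 -0.062 0.011 25; 14 -8 17 -0.03 -0.062 0.011 25; 15 -8.5 15.5 -0.03 -0.062 0.011 25; 16 -9 14 -0.03 -0.062 0.011 25; 16 -10 12 -0.03 -0.062 0.011 25"

```text
t: 8.65
eef_pos: [413.5, -112.1, 126.1]
tcp_rot: [-0.015, 0.792, -1.489]
ft_force: [-0.6, -0.2, -0.6]
opening: 0.352
```

Run:
```python
from h import *
plan(tcp_for_eye(TIP+25*pp),Rh,25,4)
s,c,p,d=shot('side','s9'); P,R=tcpR(s)
E=P+R@EYE; print('eye pred',E.round(1),'side',proj('side',E,c),'top',proj('top',E),sensors.state()['joints'])
cv2.imwrite('pics/c10.png',cv2.resize(p[200:270,325:415],None,fx=8,fy=8,interpolation=cv2.INTER_CUBIC))
st,ct,pt,dt=shot('top','t9')
cv2.imwrite('pics/c11.png',cv2.resize(pt[150:220,320:410],None,fx=8,fy=8,interpolation=cv2.INTER_CUBIC))
sw,cw,pw,dw=shot('wrist','w9')
```

```text
dist 24.8 ang deg 1.0
5.8 -1.8 -1.4 -0.0005 -0.0017 0.0042 25; 5.8 -1.8 -1.4 -0.0005 -0.0017 0.0042 25; 5.8 -1.8 -1.4 -0.0005 -0.0017 0.0042 25; 5.8 -1.9 -1.4 -0.0005 -0.0017 0.0042 25
eye pred [ 414.3 -115.3  178.4] side (np.float64(361.72492595558776), np.float64(223.41698186871784)) top (np.float64(353.27286609285613), np.float64(181.04162170186717)) [ 0.08643217  0.4434744   2.21615593 -1.1339701   0.8924898   0.91770711]
```

View pics/c10.png

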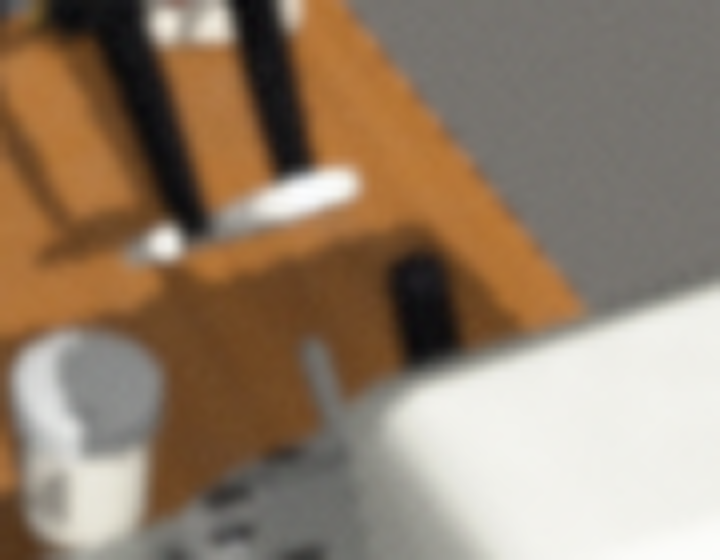

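View pics/c11.png

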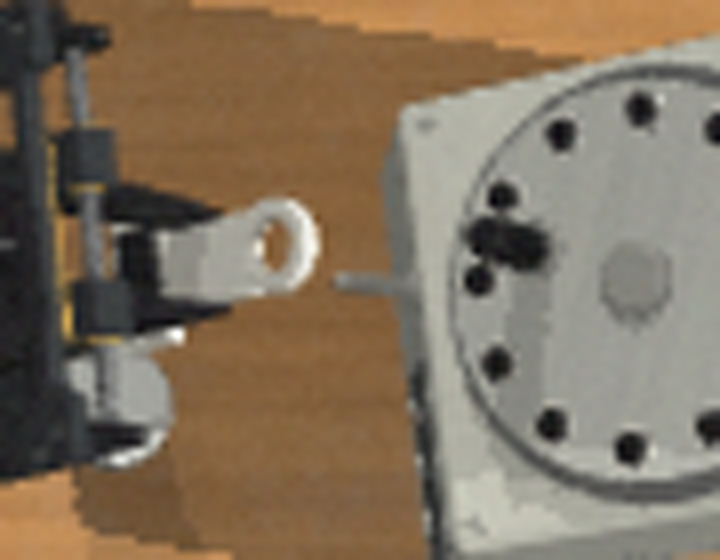

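View pics/w9.png

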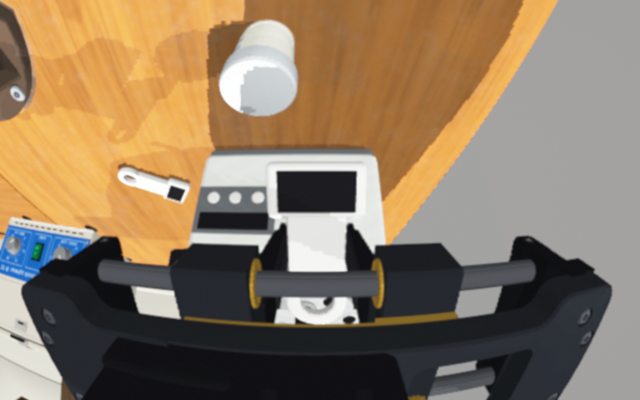

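```bash
cat >> h.py <<'E'
def Rt(deg):
    a=np.radians(deg); return frame(-f*np.sin(a)-zz*np.cos(a),[.9945,.105,0])
E
python3 - <<'E'
from h import *
d=np.load('pics/t9.npy'); p=cv2.imread('pics/t9.png'); c=get_calibration('top')
for u,v in [(354,176),(358,180),(357,183),(350,184),(345,181)]:
    o,r=ray('top',u,v,c); print(u,v,d[v,u],(o+r*d[v,u]).round(1))
R=Rt(32); print(sensors.state()['joints'][3])
plan(tcp_for_eye(TIP+25*pp+[-3,0,0],R),R,25,8)
E
```

```text
354 176 1497.053 [ 428.9 -117.3  186.5]
358 180 1491.8684 [ 415.5 -129.6  189.3]
357 183 1487.2295 [ 405.3 -126.2  192.4]
350 184 1507.6506 [ 406.  -105.1  172. ]
345 181 1527.8862 [419.2 -89.8 153.8]
-1.1335552438878516
dist 24.2 ang deg 12.6
1.9 -1.7 -1.6 -0.0004 0.0274 0.0011 25; 1.9 -1.7 -1.6 -0.0004 0.0274 0.0011 25; 1.9 -1.7 -1.5 -0.0004 0.0274 0.0011 25; 2 -1.7 -1.5 -0.0004 0.0274 0.0011 25; 2 -1.7 -1.4 -0.0004 0.0274 0.0011 25; 2 -1.8 -1.4 -0.0004 0.0274 0.0011 25; 2.1 -1.8 -1.3 -0.0004 0.0274 0.0011 25; 2.1 -1.8 -1.3 -0.0004 0.0274 0.0011 25
```

servo_tool:
  steps: "2 -1.5 -2 0 0.03 0 25; 2 -1.5 -2 0 0.03 0 25; 2 -1.5 -2 0 0.03 0 25; 2 -1.5 -2 0 0.03 0 25; 2 -1.5 -1.5 0 0.03 0 25; 2 -1.5 -1.5 0 0.03 0 25; 2 -1.5 -1.5 0 0.03 0 25; 2 -1.5 -1.5 0 0.02 0 25"

```text
t: 9.6
eef_pos: [409.2, -108.6, 106.2]
tcp_rot: [0.025, 1.047, -1.447]
ft_force: [0.5, 0.3, 0.3]
opening: 0.352
```

```bash
sed -i 's/EYE=np.array(\[-35,0,39.\])/EYE=np.array([-35,2,41.])/' h.py
python3 - <<'E'
from h import *
s,c,p,d=shot('side','s10'); P,R=tcpR(s)
E=P+R@EYE; print('eye pred',E.round(1),'want',TIP+25*pp,'side',proj('side',E,c),'top',proj('top',E),s['joints'].round(3))
cv2.imwrite('pics/c12.png',cv2.resize(p[200:270,325:415],None,fx=8,fy=8,interpolation=cv2.INTER_CUBIC))
st,ct,pt,dt=shot('top','t10')
cv2.imwrite('pics/c13.png',cv2.resize(pt[150:220,320:410],None,fx=8,fy=8,interpolation=cv2.INTER_CUBIC))
R=Rt(32); plan(tcp_for_eye(TIP+12*pp,R),R,25,4)
E
```

```text
eye pred [ 412.3 -126.4  157. ] want [ 407.5438447  -127.91955765  158.17766953] side (np.float64(362.30424124101734), np.float64(232.94974633155803)) top (np.float64(356.4493562198152), np.float64(182.9004626987146)) [-0.063  0.372  2.231 -0.932  0.658  0.629]
dist 15.4 ang deg 2.1
3.3 -1.3 1.5 -0.0025 -0.0084 -0.0019 25; 3.3 -1.3 1.5 -0.0025 -0.0084 -0.0019 25; 3.3 -1.3 1.4 -0.0025 -0.0084 -0.0019 25; 3.4 -1.3 1.4 -0.0025 -0.0084 -0.0019 25
```

View pics/c12.png

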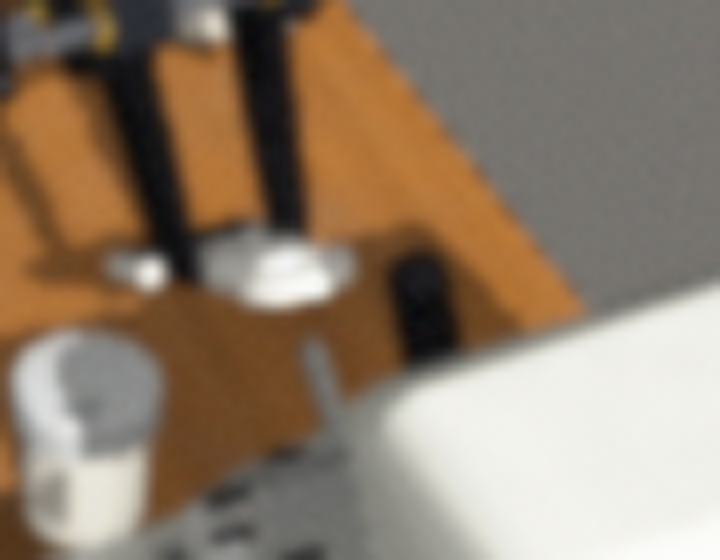

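View pics/c13.png

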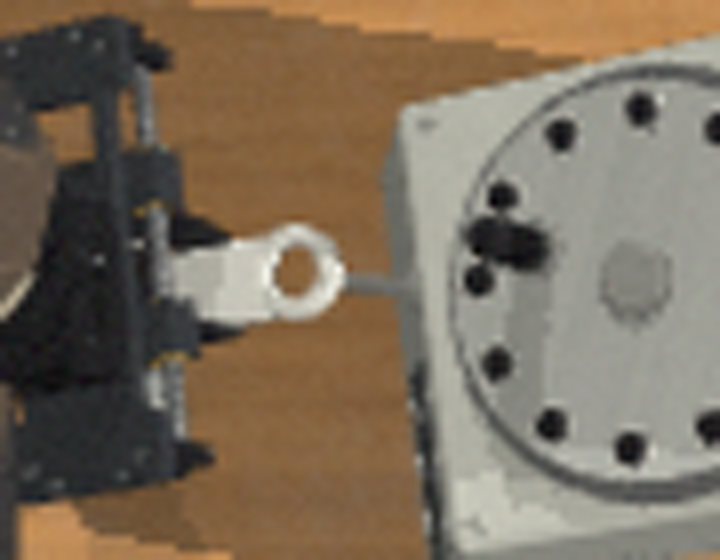

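servo_tool:
  steps: "2 -1.3 1 -0.002 -0.008 -0.002 25; 2 -1.3 1 -0.002 -0.008 -0.002 25; 2 -1.3 1 -0.002 -0.008 -0.002 25; 2 -1.3 1 -0.002 -0.008 0 25; 0.5 0 0.3 0 0 0 25; 0 0 0 0 0 0 25; 0 0 0 0 0 0 25; 0 0 0 0 0 0 25"

```text
t: 10.5
eef_pos: [404.4, -117.6, 100.2]
tcp_rot: [0.003, 1.011, -1.462]
ft_force: [1.4, 0.9, -1.2]
opening: 0.353
```

Run:
```python
from h import *
R=Rt(32)
st,ct,pt,dt=shot('top','t11'); P,Rc=tcpR(st)
E=P+Rc@EYE; print('eye pred',E.round(1),(E-TIP)@pp,'top',proj('top',E),'tip',proj('top',TIP))
cv2.imwrite('pics/c14.png',cv2.resize(pt[165:205,335:385],None,fx=12,fy=12,interpolation=cv2.INTER_CUBIC))
plan(tcp_for_eye(TIP-22*pp,R),R,25,6)
```

```text
eye pred [ 408.  -133.5  151.7] 16.468455250509955 top (np.float64(358.5710077986732), np.float64(184.5103915058403)) tip (np.float64(362.0891420770004), np.float64(184.72395177707085))
dist 38.4 ang deg 0.2
6.2 -0 1.5 -0 0.0003 -0.0004 25; 6.2 -0 1.5 -0 0.0003 -0.0004 25; 6.2 -0 1.5 -0 0.0003 -0.0004 25; 6.2 -0 1.5 -0 0.0003 -0.0004 25; 6.2 -0 1.5 -0 0.0003 -0.0004 25; 6.2 -0 1.5 -0 0.0003 -0.0004 25
```

View pics/c14.png

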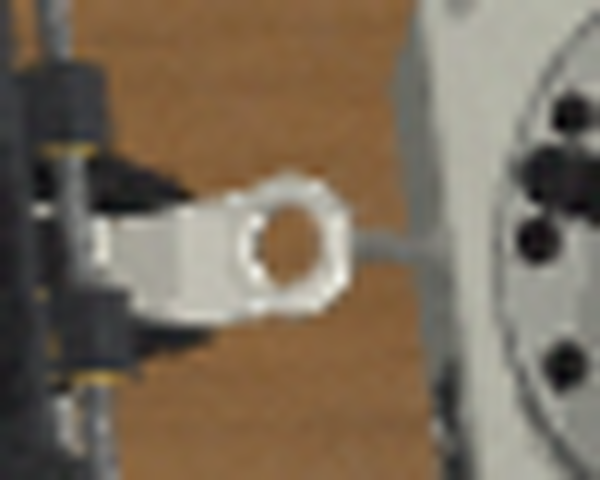

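servo_tool:
  steps: "5 0 1.2 0 0 0 25; 6 0 1.4 0 0 0 25; 6 0 1.4 0 0 0 25; 6 0 1.4 0 0 0 25; 6 0 1.4 0 0 0 25; 5 0 1.2 0 0 0 25; 2 0 0.5 0 0 0 25; 0 0 0 0 0 0 25"

```text
t: 11.35
eef_pos: [409.1, -145.0, 74.8]
tcp_rot: [-0.004, 1.014, -1.471]
ft_force: [0.3, 0.1, 0.1]
opening: 0.356
```

Run:
```python
from h import *
st,ct,pt,dt=shot('top','t12'); P,Rc=tcpR(st)
E=P+Rc@EYE; print('eye pred',E.round(1),(E-TIP)@pp,st['ft_force'],st['joints'].round(2))
ss,cs,ps,ds=shot('side','s12')
a=cv2.resize(pt[165:205,335:385],None,fx=8,fy=8,interpolation=cv2.INTER_CUBIC)
b=cv2.resize(ps[215:255,340:390],None,fx=8,fy=8,interpolation=cv2.INTER_CUBIC)
cv2.imwrite('pics/c15.png',np.hstack([a,b]))
```

```text
eye pred [ 412.9 -161.1  126.2] -21.346257815292148 [0.32100016 0.07223445 0.1462862 ] [-0.13  0.45  2.26 -1.13  0.6   0.78]
```

View pics/c15.png

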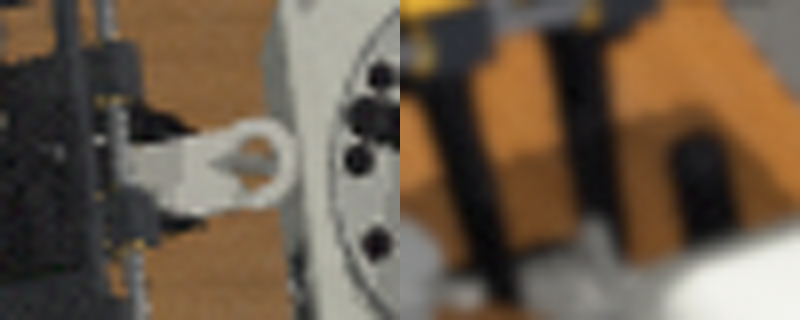

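servo_tool:
  steps: "0 0 0 0 0 0 75; 0 0 0 0 0 0 75; 0 0 0 0 0 0 75; 0 0 0 0 0 0 75; -8 0 0 0 0 0 75; -15 0 0 0 0 0 75; -20 0 0 0 0 0 75; -25 0 0 0 0 0 75"

```text
t: 12.25
eef_pos: [404.3, -108.3, 132.9]
tcp_rot: [-0.012, 1.015, -1.477]
ft_force: [0.2, 0.2, -0.0]
opening: 0.783
```

Run:
```python
from h import *
st,ct,pt,dt=shot('top','t13'); print(st['eef_pos'],st['ft_force'],st['joints'].round(3))
ss,cs,ps,ds=shot('side','s13'); sw,cw,pw,dw=shot('wrist','w13')
a=cv2.resize(pt[165:205,335:385],None,fx=8,fy=8,interpolation=cv2.INTER_CUBIC)
b=cv2.resize(ps[225:265,340:390],None,fx=8,fy=8,interpolation=cv2.INTER_CUBIC)
cv2.imwrite('pics/c16.png',np.hstack([a,b]))
```

```text
[ 404.34395438 -108.33310543  132.92647937] [ 0.16923112  0.16085733 -0.04365485] [-0.039  0.327  2.209 -0.886  0.741  0.567]
```

View pics/c16.png

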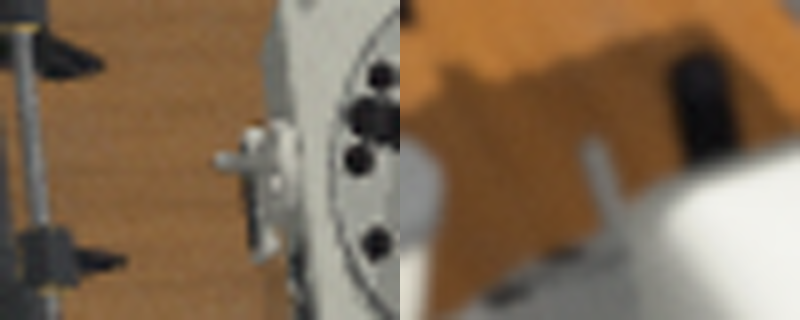

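View pics/w13.png

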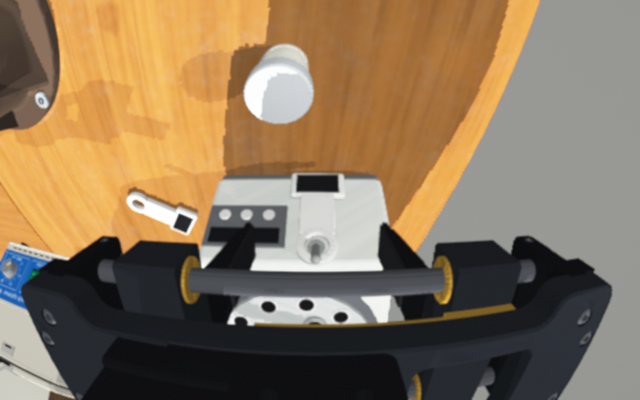

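The tag hangs on the peg: in the wrist view its ring is at (316,248) around the peg, with the blade hanging down. Next is the knob.

```bash
cat >> h.py <<'E'
C=np.array([401.8,-257.8,188.5]); nn=f*.5+zz*.866; dn=f*.866-zz*.5; lat=np.array([.9945,.105,0])
def knob(phi,h,rad=45): # phi deg from downhill toward lat ; h tip height above disc (tip = TCP -31 along x)
    a=np.radians(phi); return C+rad*(np.cos(a)*dn+np.sin(a)*lat)+nn*(h-31)
def kphi(P,R=None):
    q=P-C; return np.degrees(np.arctan2(q@lat,q@dn)), np.hypot(q@lat,q@dn)
E
python3 - <<'E'
from h import *
print(knob(25,15),knob(25,65), tcpR()[0]); R=Rt(30)
plan(knob(25,75),R,50,8)
E
```

```text
[ 417.84474824 -228.63456773  154.25207479] [ 415.21974824 -203.77206773  197.55207479] [ 405.40457232 -108.34456515  133.47961716]
dist 116.4 ang deg 1.9
-1.7 -0.1 14.5 0.0002 0.0041 0.0002 50; -1.8 -0.1 14.4 0.0002 0.0041 0.0002 50; -1.8 -0 14.4 0.0002 0.0041 0.0002 50; -1.9 -0 14.4 0.0002 0.0041 0.0002 50; -2 -0 14.4 0.0002 0.0041 0.0002 50; -2 -0 14.4 0.0002 0.0041 0.0002 50; -2.1 -0 14.4 0.0002 0.0041 0.0002 50; -2.1 -0 14.4 0.0002 0.0041 0.0002 50
```

servo_tool:
  steps: "-3 0 14 0 0.004 0 50; -2 0 14.5 0 0.004 0 50; -2 0 15 0 0.004 0 50; -2 0 15 0 0.004 0 50; -2 0 15 0 0.004 0 50; -2 0 15 0 0.004 0 50; -2 0 14.5 0 0.004 0 50; -2 0 14 0 0.004 0 50"

```text
t: 13.2
eef_pos: [413.2, -205.5, 202.8]
tcp_rot: [-0.027, 1.047, -1.488]
ft_force: [-0.0, 0.6, 0.3]
opening: 0.529
```

Run:
```python
from h import *
R=Rt(30); plan(knob(25,75),R,50,1); plan(knob(25,16),R,50,8)
st,ct,pt,dt=shot('top','t14'); print(st['eef_pos'],st['joints'].round(3))
P,Rc=tcpR(st); print(proj('top',P-31*Rc[:,0],ct))
cv2.imwrite('pics/c17.png',cv2.resize(pt[140:220,340:450],None,fx=7,fy=7,interpolation=cv2.INTER_CUBIC))
sw,cw,pw,dw=shot('wrist','w14'); shot('side','s14')
```

```text
dist 7.6 ang deg 0.8
-6.2 2.2 -3.9 0.0071 0.0003 0.0114 50
dist 53.0 ang deg 0.8
6.6 0.4 -0.5 0.0009 0 0.0014 50; 6.6 0.3 -0.5 0.0009 0 0.0014 50; 6.6 0.3 -0.5 0.0009 0 0.0014 50; 6.6 0.3 -0.5 0.0009 0 0.0014 50; 6.6 0.3 -0.5 0.0009 0 0.0014 50; 6.6 0.3 -0.5 0.0009 0 0.0014 50; 6.6 0.3 -0.5 0.0009 0 0.0014 50; 6.6 0.3 -0.5 0.0009 0 0.0014 50
[ 413.18982355 -205.47861403  202.81118455] [-0.299  0.208  2.092 -0.728  0.773  0.107]
(np.float64(378.4784515678495), np.float64(178.61120353229882))
```

View pics/c17.png

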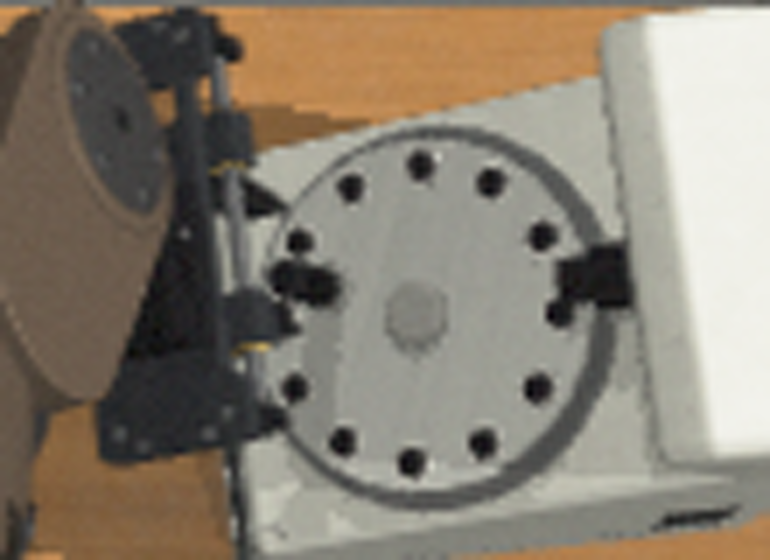

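View pics/w14.png

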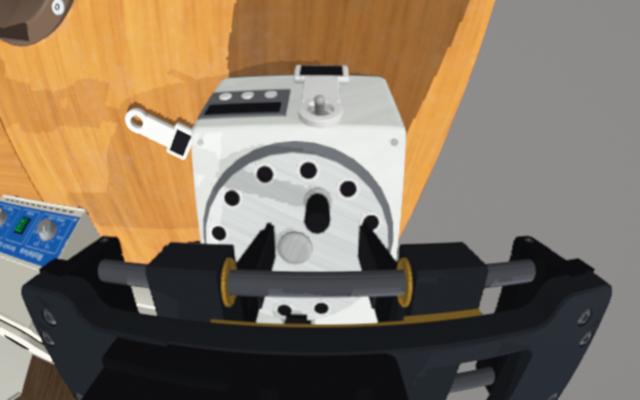

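View pics/s14.png

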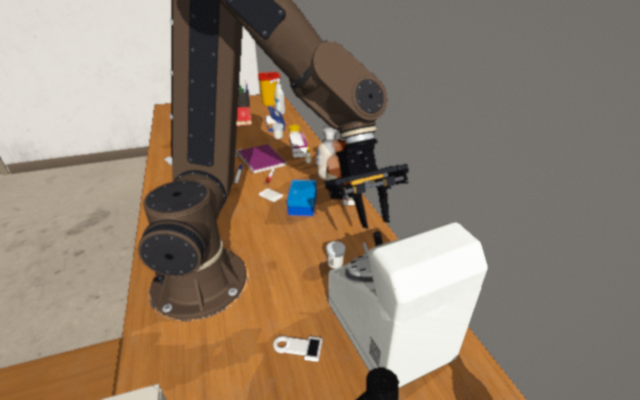

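Run:
```python
from h import *
c=get_calibration('wrist')
for ph in (20,25,30):
    k0=knob(ph,31); print(ph,[np.round(proj('wrist',k0+nn*h,c),1) for h in (4,52)])
print('hub',proj('wrist',C,c),proj('top',C))
p=cv2.imread('pics/w14.png'); cv2.imwrite('pics/c18.png',cv2.resize(p[130:280,190:410],None,fx=3.6,fy=3.6,interpolation=cv2.INTER_CUBIC))
```

```text
20 [array([315.2, 201.6]), array([314.1, 222.8])]
25 [array([319.8, 203.5]), array([319.8, 225.1])]
30 [array([324.2, 205.7]), array([325.1, 227.7])]
hub (np.float64(296.8837917227289), np.float64(248.00611025093772)) (np.float64(398.87181997285086), np.float64(184.29537471382017))
```

View pics/c18.png

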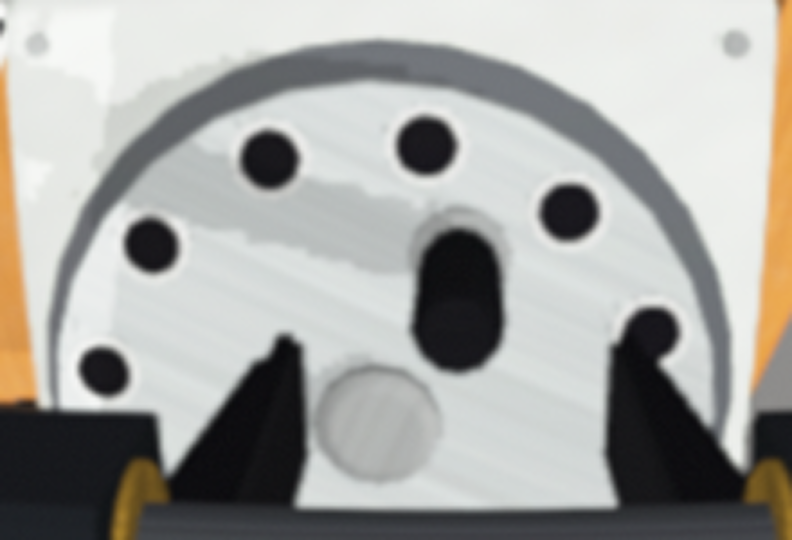

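servo_tool:
  steps: "6.5 0.2 -0.5 0 0 0 50; 7 0.2 -0.5 0 0 0 50; 7 0 -0.5 0 0 0 50; 7 0 -0.5 0 0 0 50; 7 0 -0.5 0 0 0 50; 7 0 -0.5 0 0 0 50; 6 0 -0.5 0 0 0 50; 5 0 -0.5 0 0 0 50"

```text
t: 14.15
eef_pos: [414.4, -228.0, 148.1]
tcp_rot: [-0.033, 1.048, -1.493]
ft_force: [1.0, 0.0, -1.2]
opening: 0.527
```

Run:
```python
from h import *
R=Rt(30); plan(knob(23,16),R,50,1)
sw,cw,pw,dw=shot('wrist','w15');s=sensors.state(); print(s['ft_force'],s['joints'].round(3))
cv2.imwrite('pics/c19.png',cv2.resize(pw[130:290,190:430],None,fx=3.3,fy=3.3,interpolation=cv2.INTER_CUBIC))
```

```text
dist 7.0 ang deg 1.0
-5.9 1.8 3.4 0.0091 -0.0013 0.0139 50
[ 0.50133596 -0.53390624 -1.26362191] [-0.352  0.309  2.149 -0.865  0.639  0.236]
```

View pics/c19.png

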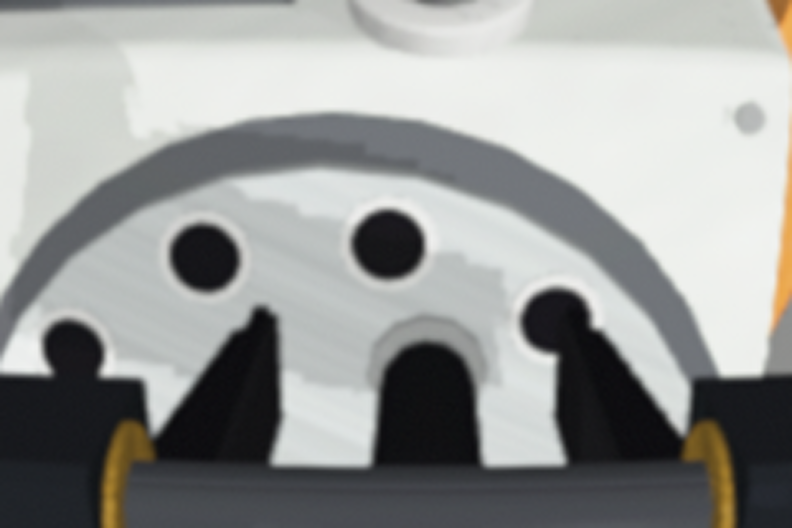

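servo_tool:
  steps: "-6 1 2 0 0 0.01 50; 0 0 1 0 0 0 12; 0 0 0 0 0 0 12; 0 0 0 0 0 0 12; 0 0 0 0 0 0 12; 0 0 0 0 0 0 12; 0 0 0 0 0 0 12; 0 0 0 0 0 0 12"

```text
t: 15.0
eef_pos: [415.7, -227.4, 155.6]
tcp_rot: [-0.013, 1.048, -1.47]
ft_force: [-0.3, -0.5, -0.2]
opening: 0.183
```

Run:
```python
from h import *
s=sensors.state(); P,R=tcpR(s); print(P,kphi(P),(P-C)@nn+31,s['opening']*95.1,s['ft_force'],s['moment'],s['joints'].round(3))
```

```text
[ 415.68653668 -227.43438201  155.55794939] (np.float64(22.342023138156215), np.float64(44.71718332360781)) 16.842444537316034 17.413220570688548 [-0.3258496  -0.53172826 -0.18865407] [ 0.14434503 -0.00773769  0.05809843] [-0.353  0.292  2.144 -0.849  0.641  0.213]
```

```bash
cat >> h.py <<'E'
def arc(dphi,n=8,rad=44.7,h=16.8,op=12):
    s=sensors.state(); P,R=tcpR(s); ph,r=kphi(P)
    a=np.radians(ph); t=-np.sin(a)*dn+np.cos(a)*lat; rr=np.cos(a)*dn+np.sin(a)*lat; F=s['ft_force']
    print('t %.2f phi %.1f r %.1f h %.1f open %.1f Ft %.1f Fr %.1f Fn %.1f j4 %.2f j6 %.2f'%(s['t'],ph,r,(P-C)@nn+31,s['opening']*95.1,F@t,F@rr,F@nn,s['joints'][3],s['joints'][5]))
    rv=Ro.from_matrix(R.T@Rt(30)).as_rotvec()/n
    prev=P; out=[]
    for i in range(1,n+1):
        T=knob(ph+dphi*i/n,h+((P-C)@nn+31-h)*(1-i/n),rad+(r-rad)*(1-i/n)); d=R.T@(T-prev); prev=T
        out.append('%.1f %.1f %.1f 0 0 0 %g'%(*d,op))
    print('; '.join(out), 'rot',rv.round(4))
E
python3 -c "
from h import *
arc(12)"
```

```text
t 15.00 phi 22.3 r 44.7 h 16.8 open 17.4 Ft -0.2 Fr -0.5 Fn -0.4 j4 -0.85 j6 0.21
0.0 1.1 0.5 0 0 0 12; 0.0 1.1 0.5 0 0 0 12; 0.0 1.0 0.5 0 0 0 12; 0.0 1.0 0.6 0 0 0 12; 0.0 1.0 0.6 0 0 0 12; 0.0 1.0 0.6 0 0 0 12; 0.0 1.0 0.6 0 0 0 12; 0.0 1.0 0.7 0 0 0 12 rot [ 0.0011 -0.0001  0.0003]
```

servo_tool:
  steps: "0 1.1 0.5 0 0 0 12; 0 1.1 0.5 0 0 0 12; 0 1 0.5 0 0 0 12; 0 1 0.6 0 0 0 12; 0 1 0.6 0 0 0 12; 0 1 0.6 0 0 0 12; 0 1 0.6 0 0 0 12; 0 1 0.7 0 0 0 12"

```text
t: 15.8
eef_pos: [424.7, -230.9, 158.1]
tcp_rot: [-0.014, 1.048, -1.472]
ft_force: [-0.7, -0.4, 1.1]
opening: 0.181
```

```bash
python3 -c "
from h import *
arc(12)"
```

```text
t 15.80 phi 35.2 r 44.4 h 16.8 open 17.3 Ft -0.1 Fr -1.1 Fn 0.8 j4 -0.83 j6 0.19
0.0 1.0 0.7 0 0 0 12; 0.0 0.9 0.7 0 0 0 12; 0.0 0.9 0.7 0 0 0 12; 0.0 0.9 0.7 0 0 0 12; 0.0 0.9 0.8 0 0 0 12; 0.0 0.9 0.8 0 0 0 12; 0.0 0.8 0.8 0 0 0 12; 0.0 0.8 0.8 0 0 0 12 rot [ 0.0011 -0.0001  0.0004]
```

servo_tool:
  steps: "0 1 0.7 0 0 0 12; 0 0.9 0.7 0 0 0 12; 0 0.9 0.7 0 0 0 12; 0 0.9 0.7 0 0 0 12; 0 0.9 0.8 0 0 0 12; 0 0.9 0.8 0 0 0 12; 0 0.8 0.8 0 0 0 12; 0 0.8 0.8 0 0 0 12"

```text
t: 16.6
eef_pos: [432.5, -235.9, 161.4]
tcp_rot: [-0.016, 1.047, -1.474]
ft_force: [-2.5, -1.2, 2.1]
opening: 0.181
```

```bash
python3 -c "
from h import *
arc(12)"
```

```text
t 16.60 phi 48.0 r 44.2 h 16.8 open 17.2 Ft -0.4 Fr -3.2 Fn 1.4 j4 -0.82 j6 0.17
0.0 0.8 0.8 0 0 0 12; 0.0 0.8 0.9 0 0 0 12; 0.0 0.8 0.9 0 0 0 12; 0.0 0.7 0.9 0 0 0 12; 0.0 0.7 0.9 0 0 0 12; 0.0 0.7 0.9 0 0 0 12; 0.0 0.7 1.0 0 0 0 12; 0.0 0.6 1.0 0 0 0 12 rot [ 0.0011 -0.      0.0005]
```

servo_tool:
  steps: "0 0.7 0.9 0 0 0 12; 0 0.7 0.9 0 0 0 12; 0 0.7 0.9 0 0 0 12; 0 0.7 0.9 0 0 0 12; 0 0.6 0.9 0 0 0 12; 0 0.6 0.9 0 0 0 12; 0 0.6 1 0 0 0 12; 0 0.6 1 0 0 0 12"

```text
t: 17.4
eef_pos: [438.6, -242.1, 165.4]
tcp_rot: [-0.017, 1.048, -1.475]
ft_force: [-3.1, -0.2, 2.9]
opening: 0.181
```

```bash
python3 -c "
from h import *
arc(12,rad=44)"
```

```text
t 17.40 phi 60.4 r 44.0 h 16.8 open 17.3 Ft -0.4 Fr -3.3 Fn 2.6 j4 -0.80 j6 0.14
0.0 0.5 1.0 0 0 0 12; 0.0 0.5 1.0 0 0 0 12; 0.0 0.5 1.0 0 0 0 12; 0.0 0.5 1.1 0 0 0 12; 0.0 0.4 1.1 0 0 0 12; 0.0 0.4 1.1 0 0 0 12; 0.0 0.4 1.1 0 0 0 12; 0.0 0.3 1.1 0 0 0 12 rot [ 0.0011 -0.      0.0006]
```

servo_tool:
  steps: "-0.1 0.4 1 0 0 0 12; -0.1 0.4 1 0 0 0 12; -0.1 0.4 1 0 0 0 12; -0.1 0.4 1.1 0 0 0 12; -0.1 0.4 1.1 0 0 0 12; -0.1 0.3 1.1 0 0 0 12; -0.1 0.3 1.1 0 0 0 12; -0.1 0.3 1.1 0 0 0 12"

```text
t: 18.2
eef_pos: [442.9, -249.0, 169.7]
tcp_rot: [-0.017, 1.049, -1.475]
ft_force: [-0.2, -2.0, -3.5]
opening: 0.18
```

```bash
python3 -c "
from h import *
arc(12,rad=44)"
```

```text
t 18.20 phi 72.5 r 43.8 h 16.9 open 17.2 Ft -0.2 Fr -0.3 Fn -4.0 j4 -0.78 j6 0.11
0.0 0.3 1.1 0 0 0 12; 0.0 0.3 1.1 0 0 0 12; 0.0 0.3 1.1 0 0 0 12; 0.0 0.3 1.1 0 0 0 12; 0.0 0.2 1.1 0 0 0 12; 0.0 0.2 1.1 0 0 0 12; 0.0 0.2 1.1 0 0 0 12; 0.0 0.1 1.1 0 0 0 12 rot [ 0.0012 -0.0002  0.0006]
```

servo_tool:
  steps: "0.1 0.3 1.1 0 0 0 12; 0 0.3 1.1 0 0 0 12; 0 0.3 1.1 0 0 0 12; 0 0.3 1.1 0 0 0 12; 0 0.2 1.1 0 0 0 12; 0 0.2 1.1 0 0 0 12; 0 0.2 1.1 0 0 0 12; 0 0.1 1.1 0 0 0 12"

```text
t: 19.0
eef_pos: [445.5, -257.1, 174.5]
tcp_rot: [-0.019, 1.049, -1.477]
ft_force: [-1.8, -0.6, -2.1]
opening: 0.183
```

```bash
python3 -c "
from h import *
arc(12,rad=44)"
```

```text
t 19.00 phi 85.2 r 43.7 h 16.9 open 17.4 Ft -0.8 Fr -1.7 Fn -2.0 j4 -0.77 j6 0.08
0.0 0.1 1.1 0 0 0 12; 0.0 0.1 1.1 0 0 0 12; 0.0 0.0 1.1 0 0 0 12; 0.0 0.0 1.1 0 0 0 12; 0.0 -0.0 1.1 0 0 0 12; 0.0 -0.0 1.1 0 0 0 12; 0.0 -0.1 1.1 0 0 0 12; 0.0 -0.1 1.1 0 0 0 12 rot [ 0.0011 -0.0002  0.0007]
```

servo_tool:
  steps: "0 0.1 1.1 0 0 0 12; 0 0 1.1 0 0 0 12; 0 0 1.1 0 0 0 12; 0 0 1.1 0 0 0 12; 0 0 1.1 0 0 0 12; 0 -0.1 1.1 0 0 0 12; 0 -0.1 1.1 0 0 0 12; 0 -0.1 1.1 0 0 0 12"

```text
t: 19.8
eef_pos: [446.1, -265.2, 179.2]
tcp_rot: [-0.019, 1.049, -1.477]
ft_force: [-1.8, -0.7, 0.3]
opening: 0.18
```

```bash
python3 -c "
from h import *
arc(12,rad=44)"
```

```text
t 19.80 phi 97.6 r 43.7 h 16.9 open 17.1 Ft 0.8 Fr -1.8 Fn -0.0 j4 -0.76 j6 0.05
0.0 -0.1 1.1 0 0 0 12; 0.0 -0.2 1.1 0 0 0 12; 0.0 -0.2 1.1 0 0 0 12; 0.0 -0.2 1.1 0 0 0 12; 0.0 -0.3 1.1 0 0 0 12; 0.0 -0.3 1.1 0 0 0 12; 0.0 -0.3 1.1 0 0 0 12; 0.0 -0.3 1.1 0 0 0 12 rot [ 0.0011 -0.0003  0.0007]
```

servo_tool:
  steps: "0 -0.2 1.1 0 0 0 12; 0 -0.2 1.1 0 0 0 12; 0 -0.2 1.1 0 0 0 12; 0 -0.2 1.1 0 0 0 12; 0 -0.3 1.1 0 0 0 12; 0 -0.3 1.1 0 0 0 12; 0 -0.3 1.1 0 0 0 12; 0 -0.3 1.1 0 0 0 12"

```text
t: 20.6
eef_pos: [444.7, -273.6, 183.9]
tcp_rot: [-0.02, 1.049, -1.478]
ft_force: [-2.6, 1.1, -1.1]
opening: 0.181
```

```bash
python3 -c "
from h import *
arc(12,rad=44)"
```

```text
t 20.60 phi 110.3 r 43.7 h 16.9 open 17.2 Ft -0.7 Fr -2.9 Fn -0.3 j4 -0.75 j6 0.02
0.0 -0.4 1.1 0 0 0 12; 0.0 -0.4 1.1 0 0 0 12; 0.0 -0.4 1.1 0 0 0 12; 0.0 -0.5 1.0 0 0 0 12; 0.0 -0.5 1.0 0 0 0 12; 0.0 -0.5 1.0 0 0 0 12; 0.0 -0.6 1.0 0 0 0 12; 0.0 -0.6 1.0 0 0 0 12 rot [ 0.0012 -0.0003  0.0008]
```

servo_tool:
  steps: "0 -0.5 1 0 0 0 12; 0 -0.5 1 0 0 0 12; 0 -0.5 1 0 0 0 12; 0 -0.5 1 0 0 0 12; 0 -0.5 1 0 0 0 12; 0 -0.6 1 0 0 0 12; 0 -0.6 0.9 0 0 0 12; 0 -0.7 0.9 0 0 0 12"

```text
t: 21.4
eef_pos: [441.3, -281.4, 188.2]
tcp_rot: [-0.018, 1.049, -1.476]
ft_force: [-0.3, -0.0, -2.1]
opening: 0.185
```

```bash
python3 -c "
from h import *
arc(12,rad=43.4)"
```

```text
t 21.40 phi 122.9 r 43.8 h 16.9 open 17.6 Ft -0.7 Fr -0.9 Fn -1.8 j4 -0.74 j6 -0.01
0.0 -0.7 0.9 0 0 0 12; 0.0 -0.7 0.9 0 0 0 12; 0.0 -0.7 0.9 0 0 0 12; 0.0 -0.8 0.9 0 0 0 12; 0.0 -0.8 0.8 0 0 0 12; 0.0 -0.8 0.8 0 0 0 12; 0.0 -0.8 0.8 0 0 0 12; 0.0 -0.8 0.8 0 0 0 12 rot [ 0.0012 -0.0003  0.0006]
```

servo_tool:
  steps: "0 -0.7 0.9 0 0 0 12; 0 -0.7 0.9 0 0 0 12; 0 -0.7 0.9 0 0 0 12; 0 -0.8 0.9 0 0 0 12; 0 -0.8 0.8 0 0 0 12; 0 -0.8 0.8 0 0 0 12; 0 -0.8 0.8 0 0 0 12; 0 -0.8 0.8 0 0 0 12"

```text
t: 22.2
eef_pos: [436.7, -287.9, 191.6]
tcp_rot: [-0.012, 1.05, -1.469]
ft_force: [3.0, 5.3, -4.6]
opening: 0.185
```

```bash
python3 -c "
from h import *
arc(12,rad=43.7)"
```

```text
t 22.20 phi 134.1 r 44.0 h 16.9 open 17.6 Ft -7.2 Fr -2.1 Fn -1.5 j4 -0.73 j6 -0.04
0.0 -0.8 0.8 0 0 0 12; 0.0 -0.9 0.8 0 0 0 12; 0.0 -0.9 0.7 0 0 0 12; 0.0 -0.9 0.7 0 0 0 12; 0.0 -0.9 0.7 0 0 0 12; 0.0 -0.9 0.7 0 0 0 12; 0.0 -1.0 0.6 0 0 0 12; 0.0 -1.0 0.6 0 0 0 12 rot [ 0.0011 -0.0004  0.0002]
```

Bind found: the tangential force jumped to −7.2 N at φ≈134°, from −0.7 N at 123°. I'll profile it in finer steps.

servo_tool:
  steps: "0 -0.3 0.3 0 0 0 12; 0 -0.3 0.3 0 0 0 12; 0 -0.3 0.3 0 0 0 12; 0 -0.3 0.2 0 0 0 12; 0 -0.3 0.2 0 0 0 12; 0 -0.3 0.2 0 0 0 12; 0 -0.3 0.2 0 0 0 12; 0 -0.3 0.2 0 0 0 12"

```text
t: 23.0
eef_pos: [436.3, -288.5, 191.9]
tcp_rot: [-0.005, 1.052, -1.46]
ft_force: [4.5, 4.8, -5.6]
opening: 0.185
```

```bash
python3 -c "
from h import *
arc(4,rad=43.7)"
```

```text
t 23.00 phi 135.2 r 44.1 h 16.9 open 17.5 Ft -8.1 Fr -1.1 Fn -2.7 j4 -0.73 j6 -0.04
0.0 -0.3 0.2 0 0 0 12; 0.0 -0.3 0.2 0 0 0 12; 0.0 -0.3 0.2 0 0 0 12; 0.0 -0.3 0.2 0 0 0 12; 0.0 -0.3 0.2 0 0 0 12; 0.0 -0.3 0.2 0 0 0 12; 0.0 -0.3 0.2 0 0 0 12; 0.0 -0.3 0.2 0 0 0 12 rot [ 0.0012 -0.0007 -0.0003]
```

servo_tool:
  steps: "0 -0.6 0.5 0 0 0 12; 0 -0.6 0.5 0 0 0 12; 0 -0.7 0.6 0 0 0 12; 0 -0.7 0.6 0 0 0 12; 0 -0.7 0.6 0 0 0 12; 0 -0.7 0.6 0 0 0 12; 0 -0.7 0.6 0 0 0 12; 0 -0.7 0.6 0 0 0 12"

```text
t: 23.8
eef_pos: [433.6, -291.2, 193.2]
tcp_rot: [0.005, 1.055, -1.448]
ft_force: [2.6, 3.1, -3.7]
opening: 0.184
```

```bash
python3 -c "
from h import *
arc(4,rad=43.7)"
```

```text
t 23.80 phi 140.4 r 44.1 h 16.8 open 17.5 Ft -5.0 Fr -1.4 Fn -1.8 j4 -0.72 j6 -0.06
-0.0 -0.3 0.2 0 0 0 12; -0.0 -0.3 0.2 0 0 0 12; -0.0 -0.3 0.2 0 0 0 12; -0.0 -0.3 0.2 0 0 0 12; -0.0 -0.3 0.2 0 0 0 12; -0.0 -0.3 0.2 0 0 0 12; -0.0 -0.3 0.2 0 0 0 12; -0.0 -0.3 0.2 0 0 0 12 rot [ 0.0012 -0.001  -0.0011]
```

servo_tool:
  steps: "0 -0.6 0.4 0 0 0 12; 0 -0.6 0.4 0 0 0 12; 0 -0.6 0.4 0 0 0 12; 0 -0.6 0.4 0 0 0 12; 0 -0.6 0.4 0 0 0 12; 0 -0.6 0.4 0 0 0 12; 0 -0.6 0.4 0 0 0 12; 0 -0.6 0.4 0 0 0 12"

```text
t: 24.6
eef_pos: [430.5, -293.8, 194.6]
tcp_rot: [0.01, 1.056, -1.442]
ft_force: [2.3, 2.6, -3.3]
opening: 0.184
```

```bash
python3 -c "
from h import *
arc(-10,rad=43.9)"
```

```text
t 24.60 phi 145.9 r 44.2 h 16.9 open 17.5 Ft -4.2 Fr -1.6 Fn -1.6 j4 -0.72 j6 -0.08
0.0 0.8 -0.6 0 0 0 12; 0.0 0.8 -0.6 0 0 0 12; 0.0 0.7 -0.6 0 0 0 12; 0.0 0.7 -0.6 0 0 0 12; 0.0 0.7 -0.6 0 0 0 12; 0.0 0.7 -0.7 0 0 0 12; 0.0 0.7 -0.7 0 0 0 12; 0.0 0.7 -0.7 0 0 0 12 rot [ 0.0013 -0.0011 -0.0015]
```

servo_tool:
  steps: "0 -0.6 0.4 0 0 0 12; 0 -0.6 0.3 0 0 0 12; 0 -0.6 0.3 0 0 0 12; 0 -0.6 0.3 0 0 0 12; 0 -0.6 0.3 0 0 0 12; 0 -0.6 0.3 0 0 0 12; 0 -0.6 0.3 0 0 0 12; 0 -0.6 0.3 0 0 0 12"

```text
t: 25.4
eef_pos: [424.3, -297.7, 196.5]
tcp_rot: [0.005, 1.055, -1.448]
ft_force: [0.0, 0.3, -0.6]
opening: 0.185
```

```bash
python3 -c "
from h import *
arc(4,rad=44)"
```

```text
t 25.40 phi 155.8 r 44.2 h 16.9 open 17.6 Ft -0.3 Fr -0.5 Fn -0.4 j4 -0.72 j6 -0.09
0.0 -0.4 0.1 0 0 0 12; 0.0 -0.4 0.1 0 0 0 12; 0.0 -0.4 0.1 0 0 0 12; 0.0 -0.4 0.1 0 0 0 12; 0.0 -0.4 0.1 0 0 0 12; 0.0 -0.4 0.1 0 0 0 12; 0.0 -0.4 0.1 0 0 0 12; 0.0 -0.4 0.1 0 0 0 12 rot [ 0.0013 -0.001  -0.0011]
```

servo_tool:
  steps: "0 1 -0.4 0 0 0 12; 0 1 -0.4 0 0 0 12; 0 1 -0.4 0 0 0 12; 0 0.8 -0.4 0 0 0 12; 0 0.8 -0.4 0 0 0 12; 0 0.8 -0.4 0 0 0 12; 0 0.7 -0.4 0 0 0 12; 0 0.7 -0.4 0 0 0 12"

```text
t: 26.2
eef_pos: [428.5, -295.0, 195.2]
tcp_rot: [-0.007, 1.053, -1.461]
ft_force: [-5.3, -3.2, 1.1]
opening: 0.18
```

```bash
python3 -c "
from h import *
arc(-4,rad=44)"
```

```text
t 26.20 phi 149.0 r 44.1 h 16.9 open 17.1 Ft 6.3 Fr -0.4 Fn -0.3 j4 -0.72 j6 -0.07
0.0 0.3 -0.2 0 0 0 12; 0.0 0.3 -0.2 0 0 0 12; 0.0 0.3 -0.2 0 0 0 12; 0.0 0.3 -0.2 0 0 0 12; 0.0 0.3 -0.2 0 0 0 12; 0.0 0.3 -0.2 0 0 0 12; 0.0 0.3 -0.2 0 0 0 12; 0.0 0.3 -0.2 0 0 0 12 rot [ 0.0013 -0.0008 -0.0003]
```

servo_tool:
  steps: "0 0.8 -0.5 0 0 0 12; 0 0.8 -0.5 0 0 0 12; 0 0.8 -0.5 0 0 0 12; 0 0.8 -0.5 0 0 0 12; 0 0.8 -0.5 0 0 0 12; 0 0.8 -0.5 0 0 0 12; 0 0.8 -0.5 0 0 0 12; 0 0.8 -0.5 0 0 0 12"

```text
t: 27.0
eef_pos: [430.2, -293.8, 194.5]
tcp_rot: [-0.027, 1.049, -1.485]
ft_force: [-6.8, -3.8, 1.7]
opening: 0.188
```

```bash
python3 -c "
from h import *
arc(-4,rad=44)"
```

```text
t 27.00 phi 146.2 r 44.0 h 16.8 open 17.8 Ft 7.9 Fr -1.1 Fn -0.1 j4 -0.73 j6 -0.05
0.0 0.3 -0.2 0 0 0 12; 0.0 0.3 -0.2 0 0 0 12; 0.0 0.3 -0.2 0 0 0 12; 0.0 0.3 -0.2 0 0 0 12; 0.0 0.3 -0.2 0 0 0 12; 0.0 0.3 -0.2 0 0 0 12; 0.0 0.3 -0.2 0 0 0 12; 0.0 0.3 -0.2 0 0 0 12 rot [ 0.0013 -0.0002  0.0012]
```

servo_tool:
  steps: "0 1.2 -0.8 0 0 0 12; 0 1.2 -0.8 0 0 0 12; 0 1.2 -0.8 0 0 0 12; 0 1.2 -0.8 0 0 0 12; 0 1.2 -0.8 0 0 0 12; 0 1 -0.7 0 0 0 12; 0 0.6 -0.4 0 0 0 12; 0 0.3 -0.2 0 0 0 12"

```text
t: 27.8
eef_pos: [434.3, -290.2, 192.7]
tcp_rot: [-0.04, 1.046, -1.501]
ft_force: [-5.5, -2.8, 1.6]
opening: 0.181
```

```bash
python3 -c "
from h import *
arc(-4,rad=44)"
```

```text
t 27.80 phi 138.7 r 43.8 h 16.8 open 17.3 Ft 6.1 Fr -1.8 Fn 0.2 j4 -0.74 j6 -0.03
-0.0 0.3 -0.2 0 0 0 12; -0.0 0.3 -0.2 0 0 0 12; -0.0 0.3 -0.2 0 0 0 12; -0.0 0.3 -0.2 0 0 0 12; -0.0 0.3 -0.2 0 0 0 12; -0.0 0.3 -0.2 0 0 0 12; -0.0 0.3 -0.3 0 0 0 12; -0.0 0.3 -0.3 0 0 0 12 rot [0.0012 0.0001 0.0022]
```

servo_tool:
  steps: "0 -0.6 0.5 0 0 0 12; 0 0 0 0 0 0 45; 0 0 0 0 0 0 45; 0 0 0 0 0 0 45; 0 0 0 0 0 0 45; 0 0 0 0 0 0 45; -5 0 0 0 0 0 45; -10 0 0 0 0 0 45"

```text
t: 28.6
eef_pos: [435.2, -282.8, 206.3]
tcp_rot: [-0.034, 1.046, -1.493]
ft_force: [0.3, 0.2, -0.7]
opening: 0.471
```

servo_tool:
  steps: "-15 0 0 0 0 0 45; -20 0 0 0 0 0 45; -20 0 0 0 0 0 45; -20 0 0 0 0 0 45; -20 0 -2 0 0 0 45; -20 0 -10 0 0 0 45; -20 0 -20 0 0 0 45; -10 0 -10 0 0 0 45"

```text
t: 29.4
eef_pos: [423.9, -167.9, 321.0]
tcp_rot: [-0.023, 1.048, -1.484]
ft_force: [0.3, -0.3, -0.0]
opening: 0.47
```

Run:
```python
from h import *
s,c,p,d=shot('wrist','w20'); print(s['eef_pos'],s['ft_force'],s['joints'].round(2))
for ph in (130,136,140,145):
    k0=knob(ph,31); print(ph,[np.round(proj('wrist',k0+nn*h,c),1) for h in (4,52)])
```

```text
[ 423.92370157 -167.93343278  321.02913012] [ 3.37330445e-01 -3.03669160e-01 -2.99883171e-04] [-0.2   0.07  1.89 -0.57  1.09 -0.06]
130 [array([320. , 207.9]), array([320.1, 221.7])]
136 [array([317.3, 210.6]), array([317. , 224.7])]
140 [array([315.3, 212.3]), array([314.8, 226.5])]
145 [array([312.7, 214.1]), array([311.8, 228.6])]
```

View pics/w20.png

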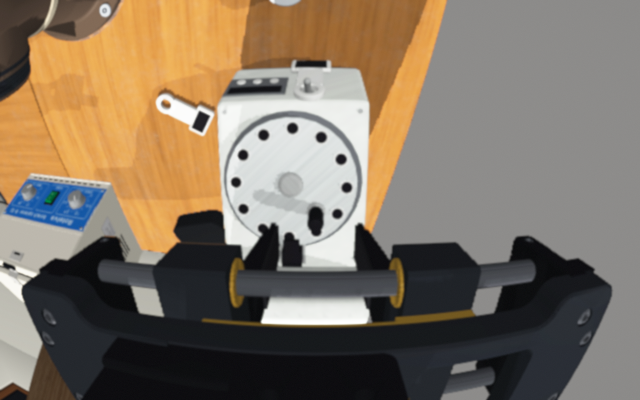

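Run:
```python
from h import *
p=cv2.imread('pics/w20.png');c=get_calibration('wrist')
cv2.imwrite('pics/c21.png',cv2.resize(p[100:260,210:380],None,fx=4,fy=4,interpolation=cv2.INTER_CUBIC))
g=cv2.cvtColor(p,cv2.COLOR_BGR2GRAY); m=(g<75).astype(np.uint8)
n,l,st,ce=cv2.connectedComponentsWithStats(m)
Q=[]
for k in range(1,n):
    if 40<st[k,4]<220 and 110<ce[k][1]<230 and 225<ce[k][0]<360:
        o,r=ray('wrist',*ce[k],c); X=o+r*(nn@(C-o))/(nn@r); Q.append(((X-C)@lat,(X-C)@dn,st[k,4])); 
Q=np.array(Q); q=Q[:,:2]; print(Q.round(1))
rad=np.hypot(*q.T); q=q[abs(rad-67)<8]
A=np.c_[2*q,np.ones(len(q))]; s=np.linalg.lstsq(A,(q**2).sum(1),rcond=None)[0]; print('centre off',s[:2],np.sqrt(s[2]+s[:2]@s[:2]))
print(np.degrees(np.arctan2(*(q-s[:2]).T)).round(1), (np.degrees(np.arctan2(*(q-s[:2]).T))%30).round(1))
# t=0 top picture holes
H=[(245,188),(176,209),(316,205),(367,256),(124,260),(104,330),(119,400),(168,451),(236,469),(307,453),(363,399),(384,328)]
for x,y in H:
    o,r=ray('top',365+x/7-.5,135+y/6.6-.5); X=o+r*(nn@(C-o))/(nn@r); a=np.degrees(np.arctan2((X-C)@lat,(X-C)@dn)); print(round(a,1),round(a%30,1),end=' | ')
```

```text
[[  1.6  66.4  67. ]
 [-32.4  58.7  65. ]
 [ 35.1  55.9  67. ]
 [-57.9  35.4  58. ]
 [ 58.6  30.4  65. ]
 [-68.3   2.   55. ]
 [ 66.   -3.6  62. ]
 [-60.7 -31.9  55. ]
 [ 55.6 -36.9  58. ]]
centre off [-1.10327696 -0.75351475] 67.25636074259027
[   2.3  -27.8   32.5  -57.6   62.5  -87.6   92.4 -117.6  122.6] [2.3 2.2 2.5 2.4 2.5 2.4 2.4 2.4 2.6]
99.7 9.7 | 70.2 10.2 | 129.9 9.9 | 160.0 10.0 | 40.3 10.3 | 9.9 9.9 | -20.6 9.4 | -50.8 9.2 | -80.2 9.8 | -109.6 10.4 | -140.2 9.8 | -169.7 10.3 |
```

View pics/c21.png

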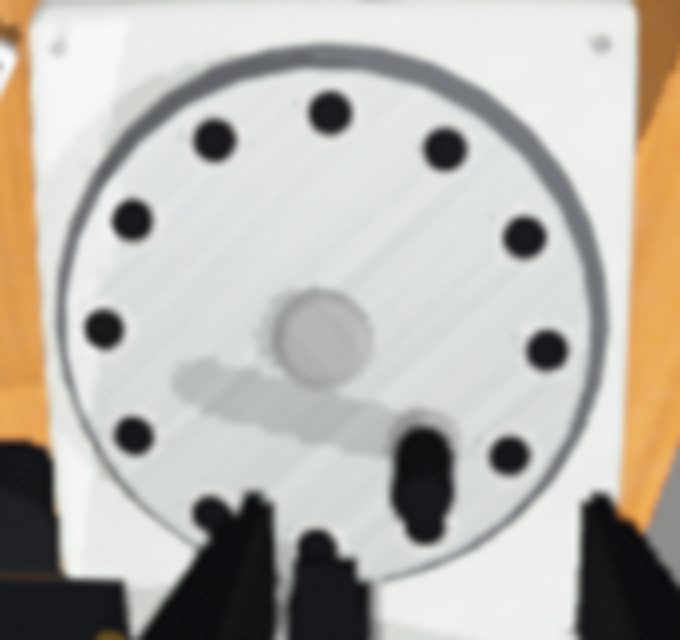

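Run:
```python
from h import *
s,c,p,d=shot('wrist','w21'); 
a=cv2.resize(p[40:120,250:370],None,fx=5,fy=5,interpolation=cv2.INTER_CUBIC)
st,ct,pt,dt=shot('top','t21'); b=cv2.resize(pt[140:215,225:405],None,fx=600/180,fy=2.5,interpolation=cv2.INTER_CUBIC)
cv2.imwrite('pics/c22.png',np.vstack([a[:,:600],b])); print(s['t'],s['ft_force'],s['qvel'].round(3))
root=TIP-45*pp
print('root',proj('wrist',root+f*6,c),'below55',proj('wrist',root+f*6-[0,0,55],c),'blade end',proj('wrist',root+f*6-[0,0,88],c))
```

```text
29.45 [0.03716269 0.34996541 1.5050315 ] [-0.047  0.022  0.005 -0.015 -0.059 -0.048]
root (np.float64(308.3233972646364), np.float64(89.05722015982279)) below55 (np.float64(309.61400283570924), np.float64(72.26063377842462)) blade end (np.float64(310.26628390171015), np.float64(63.927925267690796))
```

View pics/c22.png

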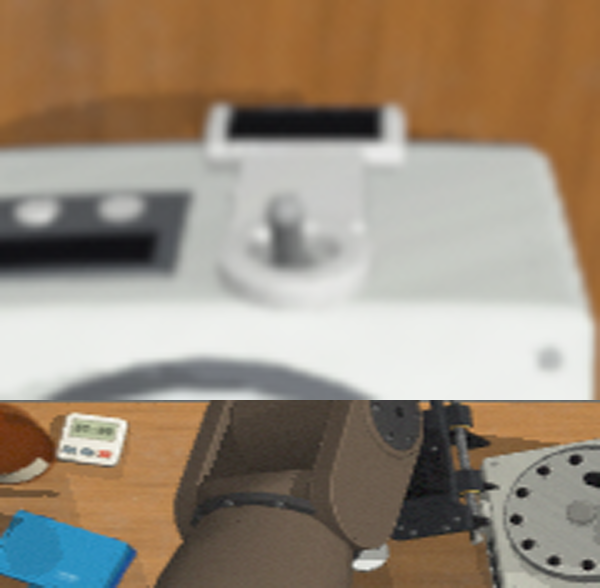

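servo_tool:
  steps: "0 0 0 0 0 0 45; 0 0 0 0 0 0 45; 0 0 0 0 0 0 45; 0 0 0 0 0 0 45; 0 0 0 0 0 0 45; 0 0 0 0 0 0 45; 0 0 0 0 0 0 45; 0 0 0 0 0 0 45"

```text
t: 30.35
eef_pos: [423.9, -171.0, 319.3]
tcp_rot: [-0.029, 1.048, -1.49]
ft_force: [-0.7, 0.3, 0.5]
opening: 0.473
```

```bash
python3 -c "
from h import *
print(order.job_done(), sensors.state()['t'])"
```

```text
the job is handed in; nothing more can be done
the job is handed in; nothing more can be done
```

I hung the out-of-use tag on the peg, left the wheel standing in its tight spot, and handed the job in at about 30 s. No verdict is reported.

- **Tag:** I used the tag farthest to the robot's left. The last wrist view shows it hanging upright with the eye uppermost. Its eye and blade end are within about 3 pixels of where they should be at the peg's root.
- **Wheel:** It ran free until about 123°, counting the knob's angle from straight downhill. It then bound with up to 8 N at the knob. I crossed the tight stretch from both sides, and its middle came out near 138–139°. By the tube places in the last picture, the knob stands at about 137°, and the wheel held about 6 N there just before release. The drag in the final position was not measured again after I let go.
- **Robot:** It is clear of everything, with the wrist force near zero.
- **Bystanders:** The arm never went near the tip box or the timer and only passed over the specimen cup; I did not re-measure their positions at the end. The last top view, where the cup is mostly hidden by the arm, shows nothing out of place.

**What disagreed:**
- The fingertips end about 31 mm short of the reported TCP. My first grasp closed on air, and I allowed for the offset after that.
- Joint 4 came to the edge of its −1.13 rad range while I was hanging the tag, once reading −1.134. I reduced the tilt, but it touched −1.13 again just before release.
- The knob angle read from the tool and from the pictures differed by 2–3°, against the 9° allowed.

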